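# Tighten the wheel nuts crosswise with the T-wrench

### The job

Take the T-handled socket wrench from its cup and tighten the four loose nuts of the wheel clockwise in two rounds, each round in cross order (after the first nut the one opposite, then the other two): in the first round give every nut only half a flat (about 30 degrees), in the second turn every nut until you feel it come up hard on its seat, and stop there without forcing it. Work the nuts only with the wrench, do not press or wrench hard, then stand the wrench upright in its cup again, let go, and leave the other things on the bench alone.

Things in the scene. Friction and masses are not known exactly. Their poses are not given: they have to be found in the camera images.
- wheel: Wheel of a floor-cleaning machine, fixed flat on the bench at any yaw: black tyre 200 mm across, 52 mm high; grey hub face 62 mm above the bench; central cap 40 mm across rising to 76 mm. Four nuts stand on the hub face 55 mm from the centre: nut0 along the wheel's +x, nut1 +y, nut2 -x, nut3 -y (nut0 is across from nut2, nut1 from nut3). Origin: centre of the underside, z up.
- wrench: Loose steel T-handled socket wrench, about 0.35 kg, 86 mm tall, upright in the cup at the start. Lower end: hexagonal socket open downwards, 27.8 mm across flats inside, 18 mm deep, walls 4 mm (42 mm over the outer corners). Origin: centre of the socket's mouth, z up the shaft. Two inner corners of the socket lie on the x axis (along the crossbar), so it repeats every 60 degrees.
- wrench_bar (a point): Middle of the wrench's crossbar, 74 mm above the socket mouth; axes as the wrench's. The bar is 84 mm long (x), 18 mm wide (y), 24 mm high (z), on a round shaft 16 mm thick. Hold it here from above by its two long flat sides, firmly (60 N): a side push of some 8 N on the socket can tip it in the grip.
- cup: Low round black cup on a square foot 90 mm wide, fixed to the bench, the wrench's holder: 62 mm across inside, rim 26 mm above the bench, inner floor 6 mm above the bench. Origin: centre of the underside.
- nut0_top (a point): Centre of the top of nut0, 82 mm above the bench. Hexagon 26 mm across flats, 14 mm high, then a 6 mm cone narrowing to 18 mm; x axis to a corner, turns with the nut. Socket fully on: its mouth is 64 mm above the bench, roof on this point. Out of line it hangs on the hexagon's corners (mouth at 76 mm) until turned to drop on. Play when on: about 0.13 rad either way.
- nut0 (a joint): How far nut0 is tightened (rad, grows clockwise seen from above). Starts loose at 0 to 0.15. Turns against about 0.12 N m (up to 0.2 with rubbing), then meets its hard seat at a value between 1.08 and 1.4, different for each nut, found by feel: it stops turning and the resistance climbs steeply. About 0.35 N m is tight, 1 N m is forcing it (that is 0.1 to 0.15 rad too far).
- nut1_top (a point): Centre of the top of nut1, 82 mm above the bench. Hexagon 26 mm across flats, 14 mm high, then a 6 mm cone narrowing to 18 mm; x axis to a corner, turns with the nut. Socket fully on: its mouth is 64 mm above the bench, roof on this point. Out of line it hangs on the hexagon's corners (mouth at 76 mm) until turned to drop on. Play when on: about 0.13 rad either way.
- nut1 (a joint): How far nut1 is tightened (rad, grows clockwise seen from above). Starts loose at 0 to 0.15. Turns against about 0.12 N m (up to 0.2 with rubbing), then meets its hard seat at a value between 1.08 and 1.4, different for each nut, found by feel: it stops turning and the resistance climbs steeply. About 0.35 N m is tight, 1 N m is forcing it (that is 0.1 to 0.15 rad too far).
- nut2_top (a point): Centre of the top of nut2, 82 mm above the bench. Hexagon 26 mm across flats, 14 mm high, then a 6 mm cone narrowing to 18 mm; x axis to a corner, turns with the nut. Socket fully on: its mouth is 64 mm above the bench, roof on this point. Out of line it hangs on the hexagon's corners (mouth at 76 mm) until turned to drop on. Play when on: about 0.13 rad either way.
- nut2 (a joint): How far nut2 is tightened (rad, grows clockwise seen from above). Starts loose at 0 to 0.15. Turns against about 0.12 N m (up to 0.2 with rubbing), then meets its hard seat at a value between 1.08 and 1.4, different for each nut, found by feel: it stops turning and the resistance climbs steeply. About 0.35 N m is tight, 1 N m is forcing it (that is 0.1 to 0.15 rad too far).
- nut3_top (a point): Centre of the top of nut3, 82 mm above the bench. Hexagon 26 mm across flats, 14 mm high, then a 6 mm cone narrowing to 18 mm; x axis to a corner, turns with the nut. Socket fully on: its mouth is 64 mm above the bench, roof on this point. Out of line it hangs on the hexagon's corners (mouth at 76 mm) until turned to drop on. Play when on: about 0.13 rad either way.
- nut3 (a joint): How far nut3 is tightened (rad, grows clockwise seen from above). Starts loose at 0 to 0.15. Turns against about 0.12 N m (up to 0.2 with rubbing), then meets its hard seat at a value between 1.08 and 1.4, different for each nut, found by feel: it stops turning and the resistance climbs steeply. About 0.35 N m is tight, 1 N m is forcing it (that is 0.1 to 0.15 rad too far).
- panel: Loose aluminium panel with cut-outs, 130 x 200 x 6 mm, lying on the bench; a bystander. Origin: centre of the underside.
- switch: Loose panel push-switch, 30 mm square, 44 mm tall; a bystander. Origin: centre of the underside.
- can: Loose closed metal can, 52 mm across, 150 mm tall, standing; a bystander. Origin: centre of the underside.
- driver: Loose screwdriver lying on the bench; a bystander. Origin: under its middle.
Not all that is in view belongs to the job. There is more than one size of the wrench; the one meant has the size given above. Leave any yellow look-alike of the wheel alone.

How it is judged:
By the outcome, as a careful person would: the job done as asked, in the order asked, and still so for the second after the job is handed in, with the robot touching nothing.
It also fails if it takes over 72 s, if anything falls off the work surface, if the arm or the gripper's body presses on something with over 40 N, if the wrist force passes 120 N, or if a joint passes its speed limit or range.

### The arm

A 6-joint arm with a two-finger parallel gripper is mounted at the origin on the work surface. World frame = base frame: x ahead of the robot, y to its left, z up, the work surface at z = 0. Lengths are in m, angles in rad, forces in N, time in s.
With the tool pointing down it reaches from about 0.25 to 0.725 m from the base axis. Payload 4 kg.
Tool frame: the origin (TCP) lies midway between the tips of the shut fingers; the grasp point (between the pads) lies 19 mm behind it; z points along the fingers, y is the line along which they close (so a half turn about z gives the same grasp; the last joint's range is limited). The gripper opens to 85 mm and grips with 20 to 120 N. Pads are 22 mm wide; open, the fingers measure 114 mm over their backs; the gripper's body (76 mm by 85 mm) begins 54 mm behind the grasp point. The pads swing forward as they close: fully open they stand 13 mm farther back than shut.
Start: joints at [-1.104, 0.241, 0.005, 1.335, 0, 1.571], TCP at [0.225, -0.447, 0.231] pointing down, gripper open.
Joint ranges: [-2.72, 2.72], [-1.05, 1.87], [-1.09, 1.28], [-1.99, 2.15], [-1.42, 1.44], [-3.14, 3.14]. Speed limits (rad/s): [2.79, 2.79, 3.14, 3.14, 3.14, 3.14].

### API

Orientations are given as a unit quaternion [x, y, z, w].
In Python, from workcell import get_obs, camera, job_done, silhouettes gives the robot as it stands. The module is installed in compiled form; this text tells all that it offers.
- The arm moves only by the tool drive_tool, never from a script. Its argument "increments" is a list of rows, each a list of 3 entries, a list of its own where there are three numbers: the shift along the world's x, y, z in mm, then the turn, a rotation vector about the world's x, y, z in degrees, then the opening, from 0 (shut) to 1 (fully open). A call has 1 to 8 rows; each row shifts and turns the commanded pose from where the row before left it; what a row does not reach is not made up. A row lasts 1/12 s, in which the tool goes at most 41.7 mm and 7.16 degrees, less where a joint would pass 70% of its speed; a pose out of reach is approached as far as the arm can. A call is refused whole if a number of a shift passes 41.7 or a number of a turn 7.16, either way. A call with a gripper value outside its range is refused whole. The fingers move at their own pace and stop on an object; the grip force is fixed at half the most. Time passes only in rows, so rows that do not move let the fingers close. It gives the time, the measured TCP pose, the force, the opening and the grip force at its end, in the units of the state.
- get_obs(): the state, without advancing time (a new reading comes with each control period).
- camera(name): name is "scene" or "side" or "wrist"; returns a dict with "image" (480x640x3 uint8, red, green, blue), "K" (3x3 intrinsics, pixels), "k1" (the pictures are not rectified: a ray, as slopes to the right and down, at radius r is drawn at 1 + k1 r^2 times it, then the intrinsics apply), "view" (4x4, takes a point from world to camera coordinates). Camera axes: x right, y down, z forward; pixel columns grow to the right and rows downward; lengths in m; the calibration is good to about 2 mm. A picture is of the moment at which its call begins. There is no depth.
- job_done(): hands the job in; it is judged then, once.
Trained networks look in a picture, given as the dict that the camera call returned (one of the last four; its "shot" number tells which), for a name from the list of things; names that differ only in an ending like _2 or _b are one class to them, and where a whole thing is asked for, a point or a joint stands for the part that bears it (a point fixed in the world has none). Each returns a list of dicts, best first, with "conf" (0 to 1); they miss things now and then, are a little off and sometimes report something else, mostly with a low value. They report only what shows in the picture. A call takes as long as a camera call. They do not tell look-alikes from the thing itself.
- silhouettes(query, picture): "region" (480x640 bool, what is visible of it) and "bbox" ([left, top, right, bottom] in pixels, round what is visible of it).
The state is a dict: "clock": time; "joint_pos": joint angles; "joint_vel": joint speeds; "tau": joint torques, N m; "eef_pos": TCP position; "tool_rot": TCP orientation; "ft_force": force on the tool from outside, world axes, zero at the start; "ft_torque": the same for the moment, N m; "grip_width": finger opening in m; "grasp_force": force on a finger pad.
Only numpy, scipy, OpenCV 4.12 (cv2) and the standard library are available. Lean on these libraries where they do the work, as an engineer would, in place of code of your own. Each camera call takes 0.05 s, during which the arm holds its last target. There are 200 camera calls.

## Working session

There is one attempt and no reset: what is moved stays moved. The work goes in short steps, Python scripts to look and compute and a tool call to move; the robot and the scene stay as the last step left them, time stands still between calls to the robot, and variables do not carry over. Pictures are saved under pics/ and viewed, at most 12 in all, crops included, and the job is handed in when it is done.

Besides the shell and the picture viewer there is one more tool, called after "Call:" as name(argument=value, ...), one argument or row to a line, values as JSON. drive_tool: Moves the arm, as the interface text tells. Its arguments: {"type":"object","properties":{"increments":{"type":"array"}},"required":["increments"]}

```bash
mkdir -p pics; cat > h.py <<'E'
import numpy as np, cv2
from workcell import *
def dist_pts(pic,uv):
    """pixels -> undistorted slopes"""
    K=pic["K"];k=pic["k1"]
    return cv2.undistortPoints(np.float64(uv).reshape(-1,1,2),np.float64(K),np.float64([k,0,0,0])).reshape(-1,2)
def ray(pic,uv):
    s=dist_pts(pic,uv);V=np.array(pic["view"]);R=V[:3,:3];t=V[:3,3]
    d=np.c_[s,np.ones(len(s))]@R
    return -R.T@t,d
def atz(pic,uv,z):
    o,d=ray(pic,uv);return o+d*((z-o[2])/d[:,2])[:,None]
def proj(pic,P):
    V=np.array(pic["view"]);r,_=cv2.Rodrigues(V[:3,:3])
    return cv2.projectPoints(np.float64(P).reshape(-1,1,3),r,V[:3,3],np.float64(pic["K"]),np.float64([pic["k1"],0,0,0]))[0].reshape(-1,2)
def save(n,im): cv2.imwrite("pics/"+n,np.ascontiguousarray(im[:,:,::-1]))
E
python3 - <<'E'
from h import *
a=camera("scene");b=camera("side")
for n,p in(("scene",a),("side",b)):
    save(n+"0.png",p["image"]); print(n,np.round(p["view"],3).tolist(),p["k1"],p["K"][0][0])
    for q in["wheel","wrench","cup","nut0_top","panel","switch","can","driver"]:
        for s in silhouettes(q,p)[:5]:
            ys,xs=np.nonzero(s["region"]); print(q,round(s["conf"],2),s["bbox"],xs.mean().round(1),ys.mean().round(1), atz(p,[[xs.mean(),ys.mean()]],0.05)[0].round(3))
E
```

```text
scene [[-0.455, 0.891, -0.015, 0.277], [0.472, 0.227, -0.852, -0.183], [-0.755, -0.394, -0.524, 1.342], [0.0, 0.0, 0.0, 1.0]] -0.050279732227833385 451.53932923263693
wheel 0.72 [352.3, 237.7, 459.9, 317.6] 404.8 275.9 [0.541 0.156 0.05 ]
wheel 0.66 [358.8, 294.2, 395.3, 391.7] 375.2 344.2 [0.734 0.17  0.05 ]
wheel 0.64 [269.4, 179.1, 350.5, 235.6] 311.4 207.2 [ 0.367 -0.131  0.05 ]
wrench 0.94 [210.6, 217.8, 237.1, 247.5] 223.1 229.5 [ 0.548 -0.26   0.05 ]
wrench 0.59 [247.2, 219.9, 286.5, 254.2] 269.8 231.3 [ 0.51  -0.161  0.05 ]
cup 0.78 [246.7, 238.0, 301.5, 273.0] 271.4 255.9 [ 0.592 -0.106  0.05 ]
cup 0.28 [359.3, 294.0, 398.7, 392.0] 375.3 344.4 [0.734 0.17  0.05 ]
nut0_top 0.69 [409.3, 267.7, 425.8, 283.7] 416.5 274.4 [0.527 0.175 0.05 ]
nut0_top 0.63 [302.1, 198.3, 314.1, 209.1] 309.8 202.4 [ 0.346 -0.146  0.05 ]
panel 0.96 [151.9, 292.1, 279.5, 384.2] 215.1 335.8 [ 0.828 -0.065  0.05 ]
switch 0.74 [498.3, 262.3, 517.1, 288.4] 507.9 275.6 [0.456 0.331 0.05 ]
switch 0.43 [231.4, 192.3, 240.5, 211.0] 234.2 200.7 [ 0.419 -0.322  0.05 ]
can 0.84 [354.8, 296.5, 398.2, 391.7] 375.
[... 605 characters left out ...]
64.0 205.6 [ 0.522 -0.256  0.05 ]
cup 0.9 [323.8, 225.0, 368.2, 255.1] 345.7 242.4 [ 0.501 -0.095  0.05 ]
nut0_top 0.52 [392.0, 243.5, 404.7, 251.0] 396.0 246.0 [ 0.385 -0.146  0.05 ]
nut0_top 0.51 [259.9, 298.6, 276.6, 310.8] 270.0 304.4 [0.559 0.167 0.05 ]
panel 0.77 [216.8, 195.9, 299.4, 245.6] 258.3 219.3 [ 0.746 -0.061  0.05 ]
panel 0.54 [281.3, 392.9, 303.1, 416.7] 293.2 406.4 [0.395 0.343 0.05 ]
switch 0.78 [281.4, 392.2, 300.2, 418.1] 292.9 406.6 [0.395 0.344 0.05 ]
can 0.67 [324.2, 228.2, 366.4, 253.3] 346.5 242.5 [ 0.499 -0.096  0.05 ]
driver 0.77 [390.8, 211.8, 451.0, 215.4] 428.1 212.8 [ 0.356 -0.314  0.05 ]
driver 0.48 [280.4, 393.9, 302.0, 419.2] 292.9 406.2 [0.395 0.343 0.05 ]
```

View pics/scene0.png

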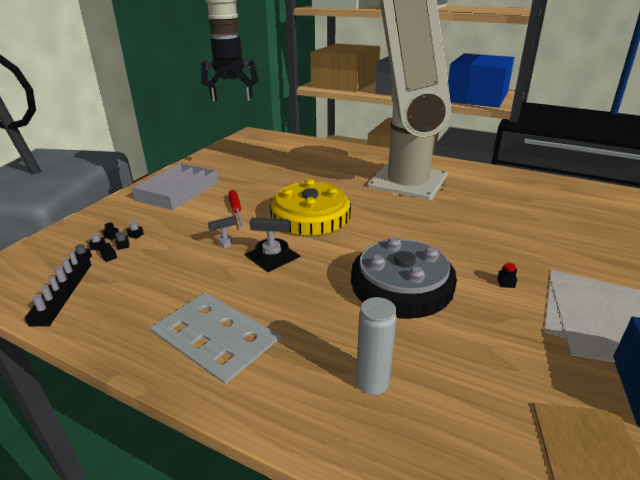

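View pics/side0.png

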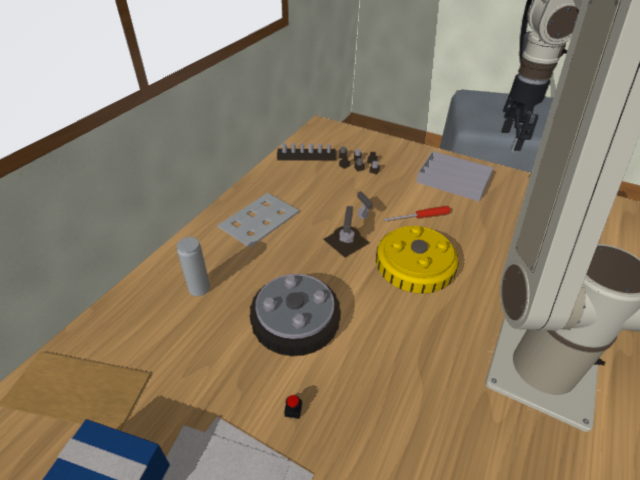

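The black wheel is at scene (404,276) / side (295,313), and the yellow look-alike is at scene (310,205). There are two wrenches. The one standing in the black cup is at scene (270,235) / side (347,228). The other is smaller and stands free at scene (222,230) / side (365,205). The one in the cup fits the description, and I'll confirm it with a crop and by size.

```bash
python3 - <<'E'
from h import *
a=camera("scene");b=camera("side")
c=cv2.resize(a["image"][180:290,190:320],None,fx=5,fy=5,interpolation=cv2.INTER_CUBIC)
save("crop1.png",c)
def tri(u,v):
    o1,d1=ray(a,[u]);o2,d2=ray(b,[v]);A=np.c_[d1[0],-d2[0]];s=np.linalg.lstsq(A,o2-o1,rcond=None)[0]
    p=o1+s[0]*d1[0];q=o2+s[1]*d2[0];return ((p+q)/2).round(4),np.linalg.norm(p-q).round(4)
print("cap",tri((404.5,258.5),(295,299)))
print("bar mid?",tri((270.5,225),(348,216)))
print("small bar",tri((222,225),(365,202)))
print("can top",tri((378,306),(190,246)))
print(get_obs()["eef_pos"],get_obs()["tool_rot"],np.round(camera("wrist")["view"],3).tolist())
E
```

```text
cap (array([0.5108, 0.1428, 0.069 ]), np.float64(0.0044))
bar mid? (array([ 0.5253, -0.1504,  0.0814]), np.float64(0.0101))
small bar (array([ 0.5279, -0.2776,  0.0464]), np.float64(0.0013))
can top (array([0.7557, 0.1768, 0.1449]), np.float64(0.0016))
[ 0.22499622 -0.44651434  0.231327  ] [9.72892112e-01 2.31259459e-01 1.36846104e-05 1.06191637e-05] [[0.451, -0.893, 0.001, -0.501], [-0.859, -0.433, 0.272, -0.035], [-0.243, -0.123, -0.962, 0.378], [0.0, 0.0, 0.0, 1.0]]
```

View pics/crop1.png

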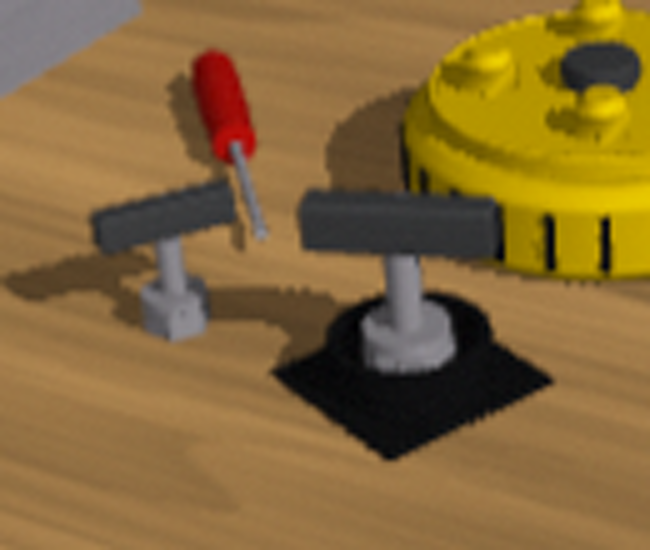

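The crop shows the large wrench standing in the black cup. Its bar triangulates to about 81 mm high, which fits, while the small one's bar is only at 46 mm. I'll move over it for the wrist view.

Call:
drive_tool(
  increments=[
    [[30,30,0],[0,0,7],1],
    [[30,30,0],[0,0,7],1],
    [[30,30,0],[0,0,7],1],
    [[30,30,0],[0,0,7],1],
    [[30,30,0],[0,0,7],1],
    [[30,30,0],[0,0,7],1],
    [[30,30,0],[0,0,7],1],
    [[30,30,0],[0,0,7],1],
  ],
)

```text
clock: 1.72
eef_pos: [0.4619, -0.2091, 0.2315]
tool_rot: [0.748, 0.663, 0.0, 0.0]
ft_force: [1.0, -0.6, 0.0]
grip_width: 0.0853
grasp_force: 0.0
```

Call:
drive_tool(
  increments=[
    [[30,28,0],[0,0,7],1],
    [[30,28,0],[0,0,7],1],
    [[0,0,0],[0,0,7],1],
    [[0,0,0],[0,0,7],1],
    [[0,0,0],[0,0,6.3],1],
    [[0,0,0],[0,0,0],1],
  ],
)

```text
clock: 2.22
eef_pos: [0.521, -0.1543, 0.231]
tool_rot: [0.521, 0.854, -0.0, -0.0]
ft_force: [0.5, -0.3, 0.1]
grip_width: 0.0852
grasp_force: 0.0
```

```bash
python3 - <<'E'
from h import *
p=camera("wrist");save("w1.png",p["image"]);o=get_obs();print(o["eef_pos"],o["tool_rot"],o["joint_pos"],o["clock"])
for q in["wrench","cup"]:
    for s in silhouettes(q,p)[:3]:
        m=s["region"].astype(np.uint8);ys,xs=np.nonzero(m);print(q,s["conf"],s["bbox"],cv2.minAreaRect(np.c_[xs,ys].astype(np.int32)))
E
```

```text
[ 0.52081194 -0.15453595  0.23114316] [ 5.22903039e-01  8.52392158e-01 -3.16625415e-05 -1.43367121e-04] [-2.88453313e-01  3.27174263e-01  1.22315416e-01  1.36623083e+00
  1.30450867e-05  8.12053022e-01] 2.2667
wrench 0.57 [249.1, 298.1, 290.6, 363.3] ((280.3501892089844, 326.98919677734375), (69.33714294433594, 42.53959655761719), 57.2647705078125)
cup 0.9 [263.1, 138.5, 384.2, 252.6] ((325.5195007324219, 203.23312377929688), (91.64437103271484, 91.78197479248047), 49.184913635253906)
```

View pics/w1.png

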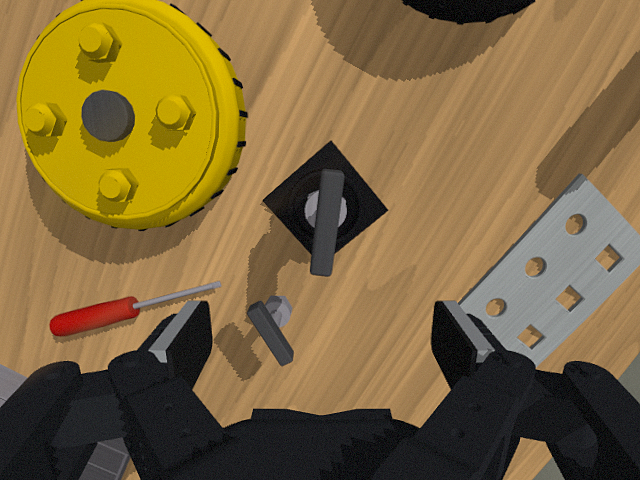

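The wrist view shows the target wrench's bar from (332,170) to (320,275), standing in the cup, whose square foot is centred at (325,205). The small wrench is at (270,330) and the yellow wheel is at the upper left.

```bash
python3 - <<'E'
from h import *
p=camera("wrist")
im=p["image"];g=cv2.cvtColor(im,cv2.COLOR_RGB2GRAY)
for y in range(160,284,6): print(y,' '.join(str(v) for v in g[y,300:352:2]))
for uv,z in(((332,170),.092),((322,263),.092),((327,216),.092),((331.5,141.5),.006),((264,203),.006),((386,209),.006),((325,262),.006)): print(uv,atz(p,[uv],z)[0].round(4))
E
```

```text
160 137 140 145 142 25 22 32 28 33 19 20 35 31 21 22 30 33 29 32 28 32 26 35 22 62 137
166 78 23 24 29 20 27 33 20 29 30 23 26 31 33 33 24 30 25 24 39 26 26 19 26 28 21
172 24 19 25 35 13 16 28 45 33 37 33 52 71 71 71 75 75 81 77 77 75 70 29 27 30 25
178 23 30 21 28 32 15 24 21 25 28 30 54 67 64 71 64 66 66 69 71 67 69 54 26 30 22
184 24 34 25 32 22 22 23 17 21 24 34 52 63 65 69 68 72 66 67 67 65 63 21 16 1 16
190 20 24 24 26 24 26 23 17 65 95 40 59 69 68 75 71 60 70 68 73 65 66 18 19 2 13
196 34 19 24 25 90 102 134 142 144 121 43 60 63 69 69 62 63 63 67 70 65 74 34 4 16 18
202 25 27 14 63 138 135 135 137 140 39 57 68 69 67 71 67 67 70 74 69 61 127 146 92 13 18
208 21 6 21 151 131 134 135 142 139 30 61 64 72 72 67 65 71 69 66 59 85 135 139 129 10 24
214 19 5 4 100 136 130 128 93 83 48 62 62 63 75 68 66 60 68 69 66 96 137 141 125 12 14
220 16 20 19 11 67 89 98 102 35 51 66 64 64 68 71 68 70 66 64 64 145 143 87 12 21 15
226 0 12 14 25 20 22 9 84 37 59 65 66 69 67 67 69 64 69 66 69 13 13 13 21 2 2
232 24 22 15 1 16 1 7 23 45 64 61 66 71 63 70 65 72 72 72 28 24 14 15 18 20 24
238 16 25 2
[... 291 characters left out ...]
 65 76 124 121 127 135 140 145 137 130
262 83 130 121 88 103 132 30 57 68 64 64 61 64 65 70 69 66 106 123 140 144 144 139 134 129 140
268 125 124 127 124 128 125 47 65 66 61 66 69 66 63 68 70 62 138 140 141 145 138 131 134 136 147
274 129 123 131 136 141 137 133 89 78 61 50 49 46 46 54 54 130 140 140 140 132 128 137 143 158 154
280 122 128 129 135 133 144 141 141 136 133 123 126 127 129 124 137 145 143 140 134 137 140 142 154 149 146
(332, 170) [ 0.5088 -0.1124  0.092 ]
(322, 263) [ 0.5353 -0.1807  0.092 ]
(327, 216) [ 0.5214 -0.1451  0.092 ]
(331.5, 141.5) [ 0.5017 -0.0944  0.006 ]
(264, 203) [ 0.4692 -0.1773  0.006 ]
(386, 209) [ 0.5801 -0.1277  0.006 ]
(325, 262) [ 0.5512 -0.2048  0.006 ]
```

```bash
python3 - <<'E'
from h import *
p=camera("wrist")
P=atz(p,[(334,170.5),(322.2,272.5)],.092);print(P,P.mean(0),np.linalg.norm(P[0]-P[1]),np.degrees(np.arctan2(*(P[0]-P[1])[1::-1])))
from scipy.spatial.transform import Rotation as R
r=R.from_quat(get_obs()["tool_rot"]).as_matrix();print(np.degrees(np.arctan2(r[1,1],r[0,1])))
E
```

```text
[[ 0.51030232 -0.11214827  0.092     ]
 [ 0.53902656 -0.1878741   0.092     ]] [ 0.52466444 -0.15001119  0.092     ] 0.08099063441815071 110.77268237429867
26.925357682970308
```

Call:
drive_tool(
  increments=[
    [[3.9,4.5,-30],[0,0,-6.2],0.55],
    [[0,0,-40],[0,0,0],0.55],
    [[0,0,-30],[0,0,0],0.55],
    [[0,0,0],[0,0,0],0.55],
  ],
)

```text
clock: 2.8
eef_pos: [0.5196, -0.1491, 0.1249]
tool_rot: [0.568, 0.823, -0.002, -0.006]
ft_force: [-1.1, -0.7, -0.6]
grip_width: 0.0469
grasp_force: 0.0
```

```bash
python3 - <<'E'
from h import *
p=camera("wrist");o=get_obs();print(o["eef_pos"],o["tool_rot"],o["grip_width"],o["ft_force"],o["ft_torque"])
print(atz(p,[(108,117)],.076))
save("w2.png",p["image"])
E
```

```text
[ 0.52151987 -0.14969176  0.12826308] [ 0.56805931  0.82297725 -0.00132736 -0.0039114 ] 0.04690120524346946 [-0.38612611 -0.27899441  0.90775111] [ 0.03780751 -0.01166349  0.046028  ]
[[ 0.39133417 -0.11325912  0.076     ]]
```

View pics/w2.png

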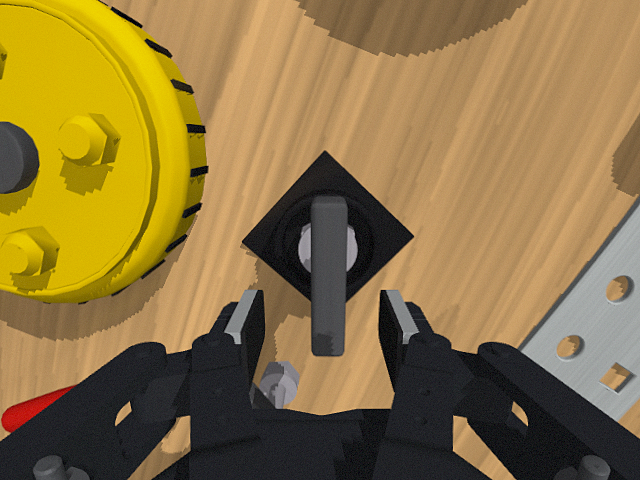

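The bar now runs vertically in the picture at column 328, between the pads at 264 and 380. It needs a small sideways correction before descending.

```bash
python3 - <<'E'
from h import *
p=camera("wrist")
o=get_obs();print(o["eef_pos"],o["joint_vel"],o["clock"])
P=atz(p,[(329,197),(328,352)],.092);print(P.mean(0),np.linalg.norm(P[0]-P[1]),np.degrees(np.arctan2(*(P[0]-P[1])[1::-1])))
from scipy.spatial.transform import Rotation as R
r=R.from_quat(o["tool_rot"]).as_matrix();print(r.round(4),np.degrees(np.arctan2(r[1,1],r[0,1])))
E
```

```text
[ 0.52382816 -0.15031793  0.13101401] [ 0.00301572 -0.03716116  0.06721841  0.00550226 -0.00037924 -0.0036548 ] 2.9
[ 0.52641587 -0.15041056  0.092     ] 0.08440341234322489 110.77314428374396
[[-3.548e-01  9.349e-01 -2.400e-03]
 [ 9.349e-01  3.548e-01  7.000e-04]
 [ 1.500e-03 -2.000e-03 -1.000e+00]] 20.78427288133979
```

Call:
drive_tool(
  increments=[
    [[1.7,-0.4,-30],[0,0,0],0.55],
    [[0,0,-25],[0,0,0],0.55],
    [[0,0,-15],[0,0,0],0.55],
    [[0,0,0],[0,0,0],0.55],
    [[0,0,0],[0,0,0],0.0],
    [[0,0,0],[0,0,0],0.0],
    [[0,0,0],[0,0,0],0.0],
    [[0,0,0],[0,0,0],0.0],
  ],
)

```text
clock: 3.57
eef_pos: [0.5282, -0.1514, 0.0639]
tool_rot: [0.568, 0.823, 0.001, 0.002]
ft_force: [-0.9, -0.5, 6.2]
grip_width: 0.0171
grasp_force: 63.5
```

Call:
drive_tool(
  increments=[
    [[0,0,0],[0,0,0],0.0],
    [[0,0,0],[0,0,0],0.0],
  ],
)

```text
clock: 3.73
eef_pos: [0.5282, -0.1514, 0.0638]
tool_rot: [0.568, 0.823, 0.001, 0.002]
ft_force: [-1.2, -0.4, 7.8]
grip_width: 0.017
grasp_force: 63.6
```

```bash
python3 - <<'E'
from h import *
o=get_obs();print(o)
p=camera("scene")
save("c2.png",cv2.resize(p["image"][180:290,190:320],None,fx=5,fy=5))
E
```

```text
{'clock': 3.7333, 'joint_pos': array([-2.79019835e-01,  4.61048728e-01, -1.36980263e-01,  9.67850321e-01,
       -3.18143674e-04,  9.28154092e-01]), 'joint_vel': array([-0.000426  ,  0.00112232, -0.00180219, -0.00045519,  0.00182217,
       -0.0004881 ]), 'tau': array([ 4.54638926e-01, -4.05242908e+01,  1.99788326e+01, -2.54467232e-01,
        2.18479699e-01, -1.02080307e-03]), 'eef_pos': array([ 0.52815454, -0.15141324,  0.06384534]), 'tool_rot': array([5.67597883e-01, 8.23302237e-01, 6.33247537e-04, 2.38087106e-03]), 'ft_force': array([-1.15983286, -0.43656931,  7.78796393]), 'ft_torque': array([-0.06959411,  0.10637863, -0.03011218]), 'grasp_force': 63.60245704650879, 'grip_width': 0.01696779118554588}
```

Call:
drive_tool(
  increments=[
    [[0,0,15],[0,0,0],0],
    [[0,0,35],[0,0,0],0],
    [[0,0,38],[0,0,0],0],
    [[0,20,36],[0,0,0],0],
    [[0,30,28],[0,0,0],0],
    [[0,36,0],[0,0,0],0],
    [[0,36,0],[0,0,0],0],
    [[0,36,0],[0,0,0],0],
  ],
)

```text
clock: 4.45
eef_pos: [0.5263, 0.0086, 0.2145]
tool_rot: [0.568, 0.823, 0.001, 0.001]
ft_force: [0.9, -0.3, -3.5]
grip_width: 0.0171
grasp_force: 62.3
```

Call:
drive_tool(
  increments=[
    [[0,36,0],[0,0,0],0],
    [[-4,36,0],[0,0,0],0],
    [[0,0,0],[0,0,0],0],
    [[0,0,0],[0,0,0],0],
  ],
)

```text
clock: 4.78
eef_pos: [0.5217, 0.0814, 0.2133]
tool_rot: [0.566, 0.825, -0.0, -0.0]
ft_force: [0.2, 0.2, -3.3]
grip_width: 0.017
grasp_force: 62.4
```

```bash
python3 - <<'E'
from h import *
p=camera("wrist");o=get_obs();print({k:np.round(v,4) for k,v in o.items()})
save("w3.png",p["image"])
np.save("w3.npy",dict(p),allow_pickle=True)
for q in["wheel","nut0_top"]:
    for s in silhouettes(q,p)[:6]:
        ys,xs=np.nonzero(s["region"]);print(q,s["conf"],s["bbox"],xs.mean(),ys.mean())
E
```

```text
{'clock': np.float64(4.8333), 'joint_pos': array([ 1.5240e-01,  3.0460e-01,  4.4000e-02,  1.3107e+00, -4.0000e-04,
        1.3572e+00]), 'joint_vel': array([-0.0415,  0.0026,  0.0004, -0.0016, -0.0022,  0.0003]), 'tau': array([ 1.07380e+00, -4.19566e+01,  2.64461e+01, -2.30000e-03,
        1.07700e-01,  1.02000e-02]), 'eef_pos': array([0.5219, 0.08  , 0.2133]), 'tool_rot': array([ 5.666e-01,  8.240e-01, -3.000e-04, -0.000e+00]), 'ft_force': array([-0.3931,  0.6858, -3.5716]), 'ft_torque': array([-0.0394, -0.0316,  0.0373]), 'grasp_force': np.float64(62.3879), 'grip_width': np.float64(0.017)}
wheel 0.96 [212.4, 10.3, 459.1, 257.7] 335.80196588609425 130.00478128405274
nut0_top 0.92 [76.6, 363.6, 113.1, 395.6] 94.74415887850468 377.67406542056074
nut0_top 0.62 [280.1, 209.6, 359.3, 417.2] 320.9335982339956 303.92220750551877
```

View pics/w3.png

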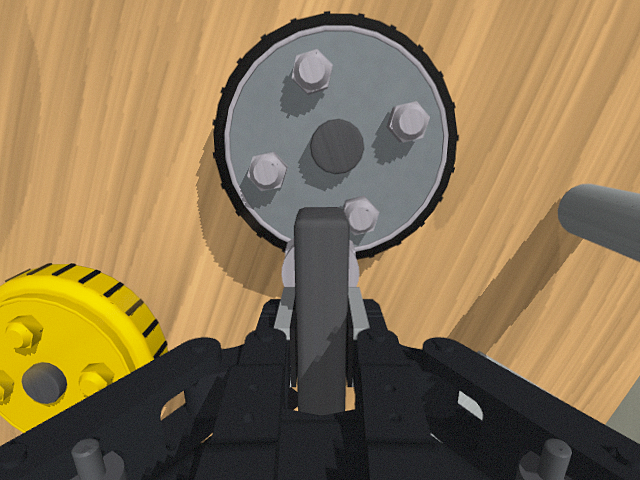

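The view is clear. The nuts are at (314,67), (409,119), (266,169) and (361,214), with the cap at (337,146). The held bar runs from (322,208) to (322,413). Next I'll fit the nut hexagons and find the wrench's offset in the grip.

```bash
cat > fit.py <<'E'
from h import *
from scipy.optimize import minimize
def fitnuts(p,uvs,name):
    im=p["image"].astype(np.float32);tiles=[];out=[]
    lab=cv2.cvtColor(p["image"],cv2.COLOR_RGB2HSV)
    for uv in uvs:
        c0=atz(p,[uv],.082)[0]
        def verts(x,y,a):
            t=np.radians(a)+np.arange(6)*np.pi/3;r=.026/np.sqrt(3)
            xy=np.c_[x+r*np.cos(t),y+r*np.sin(t)];return xy
        # mask: nuts = low green-excess vs hub: r-g
        rg=im[:,:,0]-im[:,:,1]
        u,v=map(int,uv);S=34
        y0,x0=max(v-S,0),max(u-S,0)
        sub=cv2.GaussianBlur(rg,(3,3),0)[y0:y0+2*S,x0:x0+2*S]
        def sil(q):
            xy=verts(*q);P=np.vstack([np.c_[xy,np.full(6,z)] for z in(.062,.076)])
            h=cv2.convexHull(((proj(p,P)-[x0,y0]+0.)*16).astype(np.int32))
            m=np.zeros(sub.shape,np.uint8);cv2.fillConvexPoly(m,h,255,lineType=cv2.LINE_AA,shift=4);return m/255.
        th=(sub>(np.percentile(sub,10)+np.percentile(sub,95))/2).astype(float)
        best=None
        for a in range(0,60,10):
            r=minimize(lambda q:-(np.minimum(sil([q[0]/1e3,q[1]/1e3,q[2]]),th).sum()/np.maximum(sil([q[0]/1e3,q[1]/1e3,q[2]]),th).sum()),[c0[0]*1e3,c0[1]*1e3,a],method="Nelder-Mead",options=dict(initial_simplex=[[c0[0]*1e3,c0[1]*1e3,a],[c0[0]*1e3+3,c0[1]*1e3,a],[c0[0]*1e3,c0[1]*1e3+3,a],[c0[0]*1e3,c0[1]*1e3,a+8]]))
            if best is None or r.fun<best.fun: best=r
        q=best.x;out.append(q);print(np.r_[q[:2].round(1),(q[2]%60).round(1)],"iou",round(-best.fun,3),"top",(c0[:2]*1e3).round(1))
        big=cv2.resize(p["image"][y0:y0+2*S,x0:x0+2*S],None,fx=4,fy=4,interpolation=cv2.INTER_CUBIC)
        tb=cv2.resize((th*255).astype(np.uint8),None,fx=4,fy=4)
        for z in(.062,.076):
            xy=verts(q[0]/1e3,q[1]/1e3,q[2]);P=((proj(p,np.c_[xy,np.full(6,z)])-[x0,y0])*4).astype(np.int32)
            cv2.polylines(big,[P],True,(255,0,0) if z<.07 else (0,200,0))
        h=big.shape[0];
        if h<8*S: big=np.pad(big,((0,8*S-h),(0,0),(0,0)))
        tiles.append(big[:8*S,:8*S])
    save(name,np.vstack([np.hstack(tiles[:2]),np.hstack(tiles[2:])]))
    return out
E
python3 - <<'E'
from fit import *
p=np.load("w3.npy",allow_pickle=True).item()
fitnuts(p,[(314,69),(409,121),(266,170),(361,216)],"nuts.png")
print("cap",atz(p,[(337,146)],.076))
z=.2133+.0282
print(atz(p,[(322,208),(322,413),(297,216),(348,216)],z))
o=get_obs();print(o["eef_pos"])
E
```

```text
[475.8 183.9  38.5] iou 0.846 top [477.3 184.7]
[553.2 177.3  34.2] iou 0.802 top [551.6 177. ]
[469.2 106.5  32.8] iou 0.759 top [469.3 108.4]
[546.3  99.7  34.7] iou 0.499 top [546.3 101.8]
cap [[0.51115914 0.14247547 0.076     ]]
[[0.50586702 0.12517814 0.2415    ]
 [0.53355154 0.05369107 0.2415    ]
 [0.49954694 0.12004015 0.2415    ]
 [0.51429136 0.12574067 0.2415    ]]
[0.52218065 0.07852156 0.21325703]
```

View pics/nuts.png

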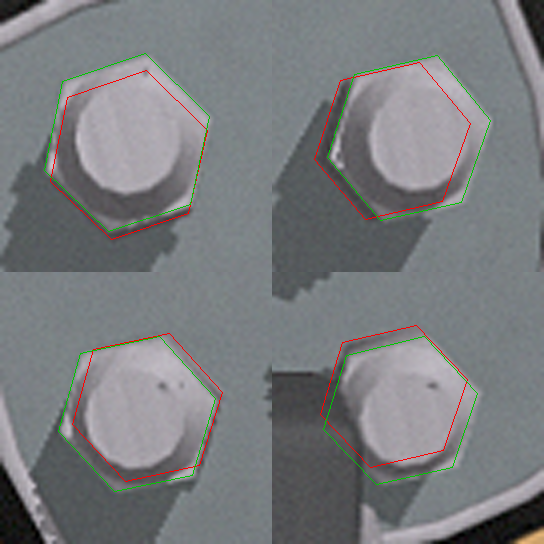

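The hexagon outlines fit all four nuts. Opposite pairs average to the same centre (511.1, 141.9), and all radii are 55.0 mm. In order, the nuts are B (553.2,177.3), its opposite D (469.2,106.5), then A (475.8,183.9) and C (546.3,99.7). I'll go above B.

Call:
drive_tool(
  increments=[
    [[4.6,14,0],[0,0,6.2],0],
    [[4.6,14,0],[0,0,6.2],0],
    [[4.6,14,0],[0,0,6.2],0],
    [[4.6,14,0],[0,0,6.2],0],
    [[4.6,14,0],[0,0,6.2],0],
    [[4.6,14,0],[0,0,6.2],0],
    [[4.6,14,0],[0,0,6.0],0],
  ],
)

```text
clock: 5.52
eef_pos: [0.5552, 0.176, 0.2132]
tool_rot: [0.223, 0.975, -0.0, -0.0]
ft_force: [0.3, 0.0, -3.2]
grip_width: 0.017
grasp_force: 62.3
```

Call:
drive_tool(
  increments=[
    [[0,0,-25],[0,0,0],0],
    [[0,0,-25],[0,0,0],0],
    [[0,0,0],[0,0,0],0],
    [[0,0,0],[0,0,0],0],
  ],
)

```text
clock: 5.85
eef_pos: [0.5534, 0.1755, 0.1618]
tool_rot: [0.226, 0.974, -0.001, -0.002]
ft_force: [-0.0, 0.2, -3.3]
grip_width: 0.017
grasp_force: 62.1
```

```bash
cat > st.py <<'E'
from h import *
from scipy.spatial.transform import Rotation as R
def st():
    o=get_obs();r=R.from_quat(o["tool_rot"]).as_matrix();a=np.degrees(np.arctan2(r[1,0],r[0,0]))%360
    t=1.7*np.array([np.cos(np.radians(a)),np.sin(np.radians(a))])
    print("t",o["clock"].round(2) if hasattr(o["clock"],"round") else o["clock"],"tcp",(o["eef_pos"]*1e3).round(1),"wr",((o["eef_pos"][:2]*1e3)+t).round(1),"bar",a.round(1),"tilt",(r[:2,2]*57.3).round(2),"F",o["ft_force"].round(1),"M",o["ft_torque"].round(3),"j6",o["joint_pos"][5].round(2),"g",round(float(o["grip_width"])*1e3,1));return o
if __name__=="__main__": st()
E
python3 - <<'E'
from st import *
st()
p=camera("scene");q=camera("side");w=camera("wrist");st()
f=lambda p,c,k:cv2.resize(p["image"][c[1]-45:c[1]+45,c[0]-60:c[0]+60],None,fx=k,fy=k,interpolation=cv2.INTER_CUBIC)
save("fit1.png",np.vstack([np.hstack([f(p,proj(p,[.553,.177,.1])[0].astype(int),3.3),f(q,proj(q,[.553,.177,.1])[0].astype(int),3.3)]),cv2.resize(w["image"],(792,297)) if 0 else np.hstack([w["image"][60:357,120:516],w["image"][183:480,120:516]])]))
E
```

```text
t 5.85 tcp [553.4 175.5 161.8] wr [551.8 176.2] bar 153.9 tilt [-0.27 -0.09] F [-0.   0.2 -3.3] M [ 0.036 -0.005 -0.036] j6 0.76 g 17.0
t 6.0 tcp [555.9 176.8 165.2] wr [554.3 177.6] bar 154.0 tilt [0.17 0.05] F [ 0.4  0.1 -3.5] M [ 0.     0.008 -0.028] j6 0.76 g 16.9
```

View pics/fit1.png

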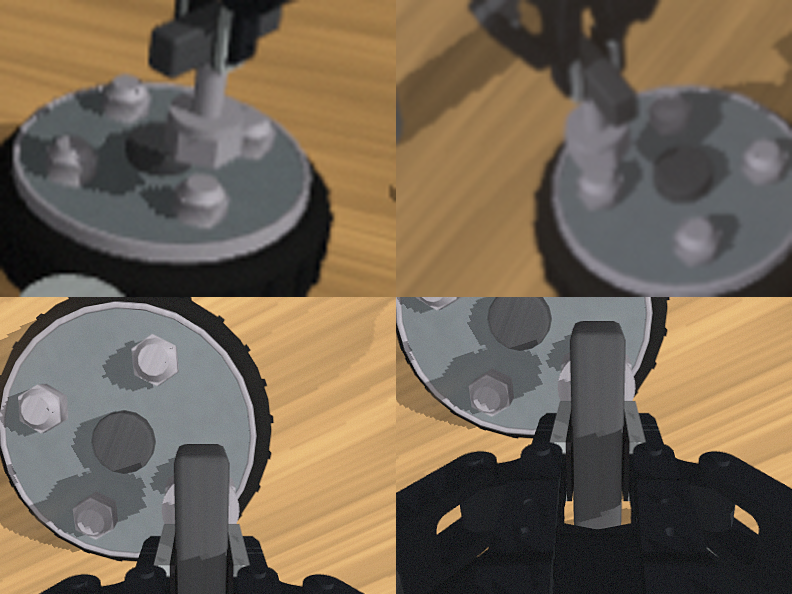

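The socket stands in line over nut B in both the scene and side views, within about a pixel. I'll lower it onto the nut.

Call:
drive_tool(
  increments=[
    [[-1.1,-0.3,-12],[0,0,0],0],
    [[0,0,-12],[0,0,0],0],
    [[0,0,-4],[0,0,0],0],
    [[0,0,0],[0,0,0],0],
    [[0,0,0],[0,0,0],0],
  ],
)

```text
clock: 6.42
eef_pos: [0.554, 0.177, 0.1364]
tool_rot: [0.225, 0.974, 0.0, 0.001]
ft_force: [-0.2, 0.1, -2.3]
grip_width: 0.017
grasp_force: 62.4
```

```bash
python3 st.py
```

```text
t 6.4167 tcp [554.  177.  136.4] wr [552.5 177.8] bar 154.0 tilt [0.08 0.02] F [-0.2  0.1 -2.3] M [ 0.059 -0.02   0.017] j6 0.76 g 17.0
```

Call:
drive_tool(
  increments=[
    [[0,0,-3],[0,0,0],0],
    [[0,0,-3],[0,0,0],0],
    [[0,0,-3],[0,0,0],0],
    [[0,0,0],[0,0,0],0],
  ],
)

```text
clock: 6.75
eef_pos: [0.5538, 0.1774, 0.1261]
tool_rot: [0.224, 0.974, 0.001, 0.0]
ft_force: [1.0, 1.5, -4.0]
grip_width: 0.017
grasp_force: 62.1
```

```bash
python3 st.py
```

```text
t 6.75 tcp [553.8 177.4 126.1] wr [552.2 178.2] bar 154.1 tilt [0.04 0.05] F [ 1.   1.5 -4. ] M [ 0.398 -0.313 -0.021] j6 0.76 g 17.0
```

Call:
drive_tool(
  increments=[
    [[0.4,0.5,-3.5],[0,0,0],0],
    [[0,0,0],[0,0,0],0],
    [[0,0,0],[0,0,-5],0],
    [[-0.2,-0.2,0],[0,0,-5],0],
    [[0,0,0],[0,0,0],0],
  ],
)

```text
clock: 7.17
eef_pos: [0.5541, 0.1777, 0.1228]
tool_rot: [0.309, 0.951, 0.001, 0.0]
ft_force: [1.9, 1.4, -4.9]
grip_width: 0.0169
grasp_force: 62.1
```

```bash
python3 st.py
```

```text
t 7.1667 tcp [554.1 177.7 122.8] wr [552.7 178.7] bar 144.0 tilt [0.05 0.05] F [ 1.9  1.4 -4.9] M [ 0.431 -0.553 -0.025] j6 0.94 g 16.9
```

Call:
drive_tool(
  increments=[
    [[0.4,0.2,0],[0,0,-3],0],
    [[0,0,0],[0,0,0],0],
  ],
)

```text
clock: 7.33
eef_pos: [0.5542, 0.1777, 0.1228]
tool_rot: [0.333, 0.943, 0.0, 0.0]
ft_force: [0.5, 1.6, -3.9]
grip_width: 0.0169
grasp_force: 62.2
```

```bash
python3 st.py
```

```text
t 7.3333 tcp [554.2 177.7 122.8] wr [552.9 178.8] bar 141.1 tilt [0.01 0.02] F [ 0.5  1.6 -3.9] M [ 0.348 -0.365 -0.034] j6 0.99 g 16.9
```

Call:
drive_tool(
  increments=[
    [[0,0,0],[0,0,-3],0],
    [[0,0,0],[0,0,0],0],
  ],
)

```text
clock: 7.5
eef_pos: [0.5541, 0.1776, 0.1227]
tool_rot: [0.357, 0.934, 0.0, 0.0]
ft_force: [1.8, 0.8, -3.6]
grip_width: 0.0175
grasp_force: 62.1
```

```bash
python3 st.py
```

```text
t 7.5 tcp [554.1 177.6 122.7] wr [552.8 178.7] bar 138.1 tilt [0.01 0.01] F [ 1.8  0.8 -3.6] M [ 0.331 -0.328  0.042] j6 1.04 g 17.5
```

Call:
drive_tool(
  increments=[
    [[0.2,0.1,0],[0,0,-3],0],
    [[0,0,0],[0,0,0],0],
  ],
)

```text
clock: 7.67
eef_pos: [0.5541, 0.1775, 0.1228]
tool_rot: [0.381, 0.924, -0.0, -0.0]
ft_force: [0.9, 0.7, -4.6]
grip_width: 0.0169
grasp_force: 62.2
```

```bash
python3 - <<'E'
from fit import *
from st import *
st();p=camera("wrist");save("t1.png",p["image"]);st()
# projected corners of bar top for check; print bar edges dir via Hough on column mid
g=cv2.cvtColor(p["image"],cv2.COLOR_RGB2GRAY)
for y in (225,250,275,300): print(y,[int(v) for v in g[y,280:366:3]])
E
```

```text
t 7.6667 tcp [554.1 177.5 122.8] wr [552.9 178.7] bar 135.2 tilt [-0.01 -0.01] F [ 0.9  0.7 -4.6] M [ 0.236 -0.209  0.   ] j6 1.09 g 16.9
t 7.7167 tcp [554.1 177.5 122.8] wr [552.9 178.7] bar 135.2 tilt [-0.01 -0.01] F [ 0.   0.2 -3.5] M [ 0.161 -0.218  0.008] j6 1.09 g 17.3
225 [136, 144, 138, 132, 146, 48, 73, 83, 89, 92, 87, 92, 93, 96, 94, 89, 92, 93, 91, 92, 89, 97, 90, 121, 141, 142, 141, 143, 140]
250 [100, 99, 106, 83, 183, 44, 65, 79, 84, 84, 85, 93, 88, 89, 92, 87, 88, 87, 92, 90, 91, 88, 91, 164, 171, 146, 141, 141, 137]
275 [89, 181, 179, 106, 124, 41, 62, 78, 86, 86, 83, 90, 88, 89, 87, 86, 97, 94, 91, 90, 92, 91, 96, 186, 180, 179, 177, 134, 114]
300 [61, 99, 96, 95, 102, 31, 60, 80, 85, 88, 92, 88, 91, 86, 87, 92, 85, 89, 93, 90, 95, 98, 92, 104, 136, 132, 131, 136, 27]
```

```bash
cat >> st.py <<'E'
def av(n=3):
    M=[]
    for i in range(n):
        o=get_obs();M.append(np.r_[o["ft_torque"],o["ft_force"],o["tau"][5]]);camera("wrist")
    o=st();M.append(np.r_[o["ft_torque"],o["ft_force"],o["tau"][5]])
    M=np.array(M);print("AV M",M.mean(0)[:3].round(3),"F",M.mean(0)[3:6].round(2),"tau6",M.mean(0)[6].round(3),"Mz",M[:,2].round(3))
E
python3 -c "
from st import *
av(4)"
```

```text
t 7.9167 tcp [554.1 177.5 122.8] wr [552.9 178.7] bar 135.1 tilt [-0.01 -0.01] F [ 0.9  0.6 -2.6] M [ 0.138 -0.17   0.058] j6 1.09 g 16.8
AV M [ 0.177 -0.191  0.028] F [ 0.72  0.79 -3.71] tau6 0.043 Mz [0.008 0.022 0.037 0.013 0.058]
```

Call:
drive_tool(
  increments=[
    [[0,0,0],[0,0,-4],0],
    [[0,0,0],[0,0,0],0],
  ],
)

```text
clock: 8.08
eef_pos: [0.5541, 0.1774, 0.1228]
tool_rot: [0.414, 0.91, -0.0, -0.0]
ft_force: [0.2, -0.0, -2.8]
grip_width: 0.0168
grasp_force: 62.3
```

```bash
python3 -c "
from st import *
av(3)"
```

```text
t 8.2333 tcp [554.1 177.4 122.8] wr [552.9 178.7] bar 131.1 tilt [-0.02 -0.02] F [ 0.6 -0.3 -3.7] M [ 0.012 -0.058 -0.068] j6 1.16 g 17.2
AV M [ 0.067 -0.079 -0.035] F [ 0.49 -0.12 -3.19] tau6 0.14 Mz [-0.028 -0.008 -0.036 -0.068]
```

Call:
drive_tool(
  increments=[
    [[0,0.1,0],[0,0,-4],0],
    [[0,0,0],[0,0,0],0],
  ],
)

```text
clock: 8.4
eef_pos: [0.554, 0.1774, 0.1227]
tool_rot: [0.446, 0.895, -0.0, -0.0]
ft_force: [0.4, -1.3, -2.4]
grip_width: 0.0169
grasp_force: 62.3
```

```bash
python3 -c "
from st import *
av(2)"
```

```text
t 8.5 tcp [554.  177.4 122.8] wr [553.  178.7] bar 127.2 tilt [-0.02 -0.03] F [ 0.6 -0.6 -1.9] M [-0.196  0.026  0.041] j6 1.23 g 17.0
AV M [-0.148  0.005  0.007] F [ 0.32 -0.71 -2.28] tau6 0.192 Mz [-0.014 -0.007  0.041]
```

Call:
drive_tool(
  increments=[
    [[0,0.1,0],[0,0,-4],0],
    [[0,0,0],[0,0,0],0],
  ],
)

```text
clock: 8.67
eef_pos: [0.5539, 0.1773, 0.1227]
tool_rot: [0.477, 0.879, -0.001, -0.0]
ft_force: [-0.5, -1.0, -3.2]
grip_width: 0.0171
grasp_force: 62.4
```

```bash
python3 -c "
from st import *
av(2)"
```

```text
t 8.7667 tcp [554.  177.4 122.7] wr [553.  178.8] bar 123.2 tilt [-0.03 -0.05] F [-0.4 -1.2 -2.2] M [-0.416  0.159  0.026] j6 1.3 g 17.1
AV M [-0.408  0.14   0.005] F [-0.48 -1.3  -2.59] tau6 0.199 Mz [ 0.008 -0.019  0.026]
```

Call:
drive_tool(
  increments=[
    [[-0.2,-0.3,0],[0,0,4],0],
    [[0,0,12],[0,0,0],0],
    [[0,0,15],[0,0,0],0],
    [[-10,-7,15],[0,0,0],0],
    [[-20,-12,10],[0,0,0],0],
    [[-20,-12,0],[0,0,0],0],
    [[0,0,0],[0,0,0],0],
    [[0,0,0],[0,0,0],0],
  ],
)

```text
clock: 9.43
eef_pos: [0.5031, 0.1463, 0.1752]
tool_rot: [0.445, 0.895, 0.0, -0.0]
ft_force: [0.2, 0.7, -2.9]
grip_width: 0.0173
grasp_force: 62.3
```

```bash
python3 - <<'E'
from fit import *
from st import *
av(2);p=camera("wrist");save("w4.png",p["image"])
C=[(553.2,177.3),(469.2,106.5),(475.8,183.9),(546.3,99.7)]
uv=[tuple(proj(p,[x/1e3,y/1e3,.076])[0]) for x,y in C];print(np.round(uv))
fitnuts(p,[u if 34<u[0]<606 and 34<u[1]<446 else (320,240) for u in uv],"nuts2.png")
im=p["image"].copy()
save("w4n.png",np.hstack([cv2.resize(im,(400,300)),cv2.resize(cv2.imread("pics/nuts2.png")[:,:,::-1],(400,400))[:300]]))
E
```

```text
t 9.5333 tcp [504.6 146.9 175.1] wr [503.6 148.3] bar 127.1 tilt [0.07 0.05] F [-0.9 -0.2 -4.1] M [ 0.006 -0.024  0.025] j6 1.21 g 17.2
AV M [-0.012 -0.039  0.018] F [-0.19  0.19 -3.41] tau6 -0.011 Mz [-0.001  0.029  0.025]
[[405. 248.]
 [243. 256.]
 [319. 170.]
 [327. 325.]]
[553.  177.8  12.2] iou 0.868 top [551.  177.9]
[469.1 106.8  31.3] iou 0.754 top [469.1 108.9]
[475.6 184.4  38.5] iou 0.947 top [475.5 184.3]
[542.1 106.4  42.7] iou 0.235 top [544.2 102.2]
```

View pics/nuts2.png

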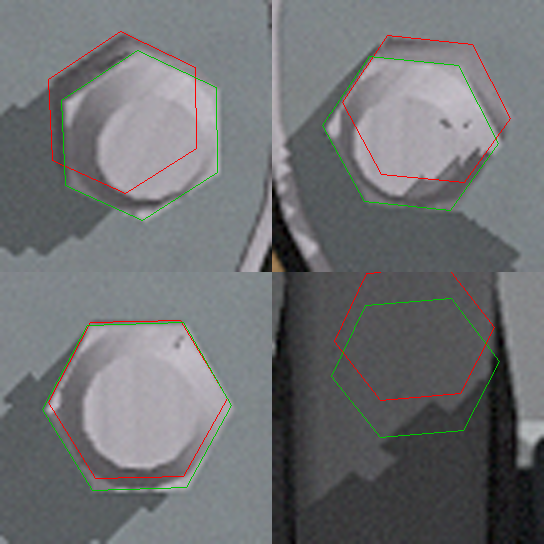

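Nut B turned from 34.2° to 12.2°, so 22° so far. It still needs about 8°. The bar leads the nut by about 9° (play plus grip give), and τ6 reads the turning load. I'll go back on B to finish its half flat.

Call:
drive_tool(
  increments=[
    [[24.7,15.2,-8],[0,0,3],0],
    [[24.8,15.2,-8],[0,0,0],0],
    [[0,0,-10],[0,0,0],0],
    [[0,0,0],[0,0,0],0],
    [[0,0,-8],[0,0,0],0],
    [[0,0,-9],[0,0,0],0],
    [[0,0,-9],[0,0,0],0],
    [[0,0,0],[0,0,0],0],
  ],
)

```text
clock: 10.25
eef_pos: [0.5536, 0.1768, 0.1225]
tool_rot: [0.422, 0.906, 0.0, 0.0]
ft_force: [0.2, 0.2, -4.3]
grip_width: 0.0172
grasp_force: 62.2
```

```bash
python3 -c "
from st import *
av(1)"
```

```text
t 10.3 tcp [553.5 176.8 122.7] wr [552.4 178.1] bar 130.0 tilt [0.04 0.02] F [ 1.7  1.1 -3.7] M [ 0.193 -0.359  0.011] j6 1.18 g 17.2
AV M [ 0.199 -0.289  0.014] F [ 0.98  0.65 -4.01] tau6 0.002 Mz [0.017 0.011]
```

Call:
drive_tool(
  increments=[
    [[0.2,0.2,0],[0,0,-5],0],
    [[0,0,0],[0,0,-5],0],
    [[0,0,0],[0,0,-4.5],0],
    [[0,0,0],[0,0,0],0],
    [[0,0,0],[0,0,0],0],
  ],
)

```text
clock: 10.72
eef_pos: [0.5536, 0.1769, 0.1229]
tool_rot: [0.533, 0.846, 0.0, 0.0]
ft_force: [-0.2, -0.2, -3.0]
grip_width: 0.0172
grasp_force: 62.3
```

```bash
python3 -c "
from st import *
av(1)"
```

```text
t 10.7667 tcp [553.6 176.9 122.9] wr [552.9 178.5] bar 115.6 tilt [ 0.01 -0.  ] F [ 0.7  0.3 -3.5] M [ 0.011 -0.2   -0.011] j6 1.43 g 17.3
AV M [ 0.005 -0.197  0.006] F [ 0.23  0.02 -3.25] tau6 0.038 Mz [ 0.023 -0.011]
```

Call:
drive_tool(
  increments=[
    [[0,0,0],[0,0,6],0],
    [[0,0,12],[0,0,0],0],
    [[0,0,15],[0,0,0],0],
    [[-15,-12,5],[0,0,6],0],
    [[-22,-19,0],[0,0,6],0],
    [[-22,-19,0],[0,0,6],0],
    [[-22,-19,0],[0,0,6],0],
    [[-2,-1,0],[0,0,6],0],
  ],
)

```text
clock: 11.43
eef_pos: [0.4649, 0.1039, 0.154]
tool_rot: [0.244, 0.97, -0.002, -0.003]
ft_force: [-1.7, -0.4, -3.9]
grip_width: 0.0168
grasp_force: 62.3
```

Call:
drive_tool(
  increments=[
    [[0,0,0],[0,0,0],0],
    [[0,0,0],[0,0,0],0],
  ],
)

```text
clock: 11.6
eef_pos: [0.471, 0.1071, 0.1553]
tool_rot: [0.247, 0.969, 0.0, 0.001]
ft_force: [0.1, -0.7, -3.2]
grip_width: 0.0166
grasp_force: 62.4
```

```bash
python3 -c "
from st import *
av(1)"
```

```text
t 11.65 tcp [471.6 107.4 155.3] wr [470.1 108.2] bar 151.4 tilt [0.1  0.03] F [-0.6  0.3 -3.7] M [-0.022 -0.033 -0.027] j6 0.72 g 16.8
AV M [-0.02  -0.045 -0.007] F [-0.24 -0.18 -3.44] tau6 -0.063 Mz [ 0.014 -0.027]
```

Call:
drive_tool(
  increments=[
    [[-1,-0.4,-12],[0,0,0],0],
    [[0,0,-5],[0,0,0],0],
    [[0,0,-5],[0,0,0],0],
    [[0,0,-5],[0,0,0],0],
    [[0,0,-5],[0,0,0],0],
    [[0,0,0],[0,0,0],0],
  ],
)

```text
clock: 12.15
eef_pos: [0.4699, 0.1069, 0.1222]
tool_rot: [0.246, 0.969, -0.0, -0.0]
ft_force: [0.7, 0.1, -3.0]
grip_width: 0.017
grasp_force: 62.3
```

```bash
python3 - <<'E'
from fit import *
from st import *
av(1);p=camera("wrist")
print(proj(p,[[.5532,.1773,.076],[.4758,.184,.076],[.5463,.1,.076]]).round())
save("w5.png",p["image"])
E
```

```text
t 12.2 tcp [469.8 106.8 122.5] wr [468.3 107.6] bar 151.5 tilt [-0.02 -0.  ] F [-0.6 -0.2 -3.4] M [-0.004 -0.004 -0.024] j6 0.72 g 17.1
AV M [-0.015 -0.016 -0.029] F [ 0.08 -0.04 -3.2 ] tau6 0.003 Mz [-0.034 -0.024]
[[498. 332.]
 [458. 210.]
 [373. 380.]]
```

Call:
drive_tool(
  increments=[
    [[-0.1,-0.1,0],[0,0,-4.85],0],
    [[-0.1,-0.1,0],[0,0,-4.85],0],
    [[-0.1,-0.1,0],[0,0,-4.85],0],
    [[-0.1,-0.1,0],[0,0,-4.85],0],
    [[-0.1,-0.1,0],[0,0,-4.85],0],
    [[-0.1,-0.1,0],[0,0,-4.85],0],
    [[-0.1,-0.1,0],[0,0,-4.85],0],
    [[-0.1,-0.1,0],[0,0,-4.85],0],
  ],
)

```text
clock: 12.92
eef_pos: [0.4695, 0.1058, 0.1231]
tool_rot: [0.555, 0.832, 0.0, 0.001]
ft_force: [1.3, -0.3, -2.9]
grip_width: 0.0172
grasp_force: 62.2
```

```bash
python3 - <<'E'
from st import *
av(2)
E
```

```text
t 13.0167 tcp [469.5 105.9 123.1] wr [468.8 107.4] bar 112.7 tilt [ 0.07 -0.01] F [ 0.9 -0.  -3.5] M [-0.067 -0.344 -0.002] j6 1.4 g 16.7
AV M [-0.059 -0.297  0.064] F [ 1.19 -0.01 -3.62] tau6 0.01 Mz [ 0.154  0.04  -0.002]
```

Call:
drive_tool(
  increments=[
    [[0,0,0],[0,0,6],0],
    [[0,0,12],[0,0,0],0],
    [[0,0,15],[0,0,0],0],
    [[0,4,5],[0,0,6.6],0],
    [[2,18,0],[0,0,6.6],0],
    [[2,19,0],[0,0,6.6],0],
    [[2,19,0],[0,0,6.6],0],
    [[1.7,18.7,0],[0,0,6.6],0],
  ],
)

```text
clock: 13.68
eef_pos: [0.4766, 0.1853, 0.155]
tool_rot: [0.24, 0.971, 0.0, -0.0]
ft_force: [-0.1, -0.4, -3.3]
grip_width: 0.0171
grasp_force: 62.3
```

Call:
drive_tool(
  increments=[
    [[0,0,0],[0,0,6.8],0],
    [[0,0,0],[0,0,0],0],
    [[0,0,0],[0,0,0],0],
  ],
)

```text
clock: 13.93
eef_pos: [0.4763, 0.1846, 0.1547]
tool_rot: [0.187, 0.982, -0.0, -0.0]
ft_force: [0.9, -0.6, -3.4]
grip_width: 0.0173
grasp_force: 62.2
```

```bash
python3 - <<'E'
from fit import *
from st import *
av(1);p=camera("wrist")
print(proj(p,[[.5532,.1773,.076],[.4692,.1065,.076],[.5463,.1,.076]]).round())
save("w6.png",p["image"])
E
```

```text
t 13.9833 tcp [476.3 184.3 154.7] wr [474.7 184.9] bar 158.4 tilt [-0.03 -0.02] F [-0.4  0.8 -3.4] M [-0.023  0.002 -0.014] j6 0.75 g 17.1
AV M [-0.039 -0.005 -0.017] F [ 0.24  0.09 -3.38] tau6 -0.071 Mz [-0.02  -0.014]
[[354. 355.]
 [204. 282.]
 [246. 382.]]
```

Call:
drive_tool(
  increments=[
    [[0.8,0.3,-12],[0,0,0],0],
    [[0,0,-5],[0,0,0],0],
    [[0,0,-5],[0,0,0],0],
    [[0,0,-5],[0,0,0],0],
    [[0,0,-5],[0,0,0],0],
    [[0,0,0],[0,0,0],0],
  ],
)

```text
clock: 14.53
eef_pos: [0.4773, 0.1847, 0.1222]
tool_rot: [0.186, 0.982, -0.0, -0.0]
ft_force: [-0.1, 0.0, -3.7]
grip_width: 0.017
grasp_force: 62.3
```

```bash
python3 - <<'E'
from fit import *
from st import *
av(1);p=camera("wrist")
uv=tuple(proj(p,[.4692,.1065,.079])[0]);print(uv)
fitnuts(p,[uv]*4,"nd.png")
E
```

```text
t 14.5833 tcp [477.3 184.7 122.6] wr [475.7 185.4] bar 158.5 tilt [-0.02 -0.01] F [ 1.4  0.3 -3.1] M [-0.038 -0.008  0.013] j6 0.74 g 17.0
AV M [-0.015 -0.011  0.032] F [ 0.67  0.16 -3.42] tau6 0.002 Mz [0.051 0.013]
(np.float64(183.1184240760418), np.float64(305.08759917243844))
[469.1 107.2   1.7] iou 0.917 top [468.3 108.2]
[469.1 107.2   1.7] iou 0.917 top [468.3 108.2]
[469.1 107.2   1.7] iou 0.917 top [468.3 108.2]
[469.1 107.2   1.7] iou 0.917 top [468.3 108.2]
```

Call:
drive_tool(
  increments=[
    [[-0.1,-0.1,0],[0,0,-4.9],0],
    [[-0.1,-0.1,0],[0,0,-4.9],0],
    [[-0.1,-0.1,0],[0,0,-4.9],0],
    [[-0.1,-0.1,0],[0,0,-4.9],0],
    [[-0.1,-0.1,0],[0,0,-4.9],0],
    [[-0.1,-0.1,0],[0,0,-4.9],0],
    [[-0.1,-0.1,0],[0,0,-4.8],0],
    [[-0.1,-0.1,0],[0,0,-4.8],0],
  ],
)

```text
clock: 15.3
eef_pos: [0.4764, 0.1837, 0.1229]
tool_rot: [0.505, 0.863, -0.001, 0.0]
ft_force: [-0.1, -1.5, -3.3]
grip_width: 0.0171
grasp_force: 62.4
```

```bash
python3 - <<'E'
from st import *
av(3)
E
```

```text
t 15.45 tcp [476.3 183.7 122.9] wr [475.5 185.2] bar 119.6 tilt [-0.03 -0.05] F [-0.8 -1.6 -2.8] M [-0.419  0.212 -0.022] j6 1.42 g 17.2
AV M [-0.359  0.144  0.045] F [-0.31 -1.37 -3.37] tau6 0.041 Mz [ 0.15   0.048  0.004 -0.022]
```

Call:
drive_tool(
  increments=[
    [[0,0,0],[0,0,6],0],
    [[0,0,12],[0,0,0],0],
    [[0,0,15],[0,0,0],0],
    [[11,-13,5],[0,0,5.8],0],
    [[20,-23,0],[0,0,5.8],0],
    [[20,-24,0],[0,0,5.8],0],
    [[20.3,-23.7,0],[0,0,5.8],0],
    [[0,0,0],[0,0,6],0],
  ],
)

```text
clock: 16.12
eef_pos: [0.552, 0.0965, 0.1552]
tool_rot: [0.218, 0.976, -0.0, 0.002]
ft_force: [0.3, 0.8, -3.0]
grip_width: 0.017
grasp_force: 62.3
```

Call:
drive_tool(
  increments=[
    [[0,0,0],[0,0,0],0],
    [[0,0,0],[0,0,0],0],
  ],
)

```text
clock: 16.28
eef_pos: [0.5477, 0.1004, 0.1546]
tool_rot: [0.22, 0.976, 0.0, -0.0]
ft_force: [-0.2, 0.3, -3.6]
grip_width: 0.0172
grasp_force: 62.3
```

```bash
python3 - <<'E'
from fit import *
from st import *
av(1);p=camera("wrist")
uv=[tuple(q) for q in proj(p,[[.553,.1775,.079],[.469,.107,.079],[.4757,.1843,.079]])];print(np.round(uv))
fitnuts(p,uv+[uv[0]],"nd2.png")
E
```

```text
t 16.3333 tcp [547.4 100.8 154.6] wr [545.9 101.5] bar 154.7 tilt [-0.05  0.03] F [-0.4  0.8 -3.4] M [ 0.001 -0.036  0.063] j6 0.62 g 16.9
AV M [ 0.004 -0.017  0.023] F [-0.3   0.57 -3.5 ] tau6 -0.065 Mz [-0.016  0.063]
[[442. 206.]
 [271. 125.]
 [404.  75.]]
[553.  178.    4.8] iou 0.828 top [552.1 176.8]
[469.2 106.9   1.3] iou 0.927 top [469.2 107.3]
[475.5 184.4   7.9] iou 0.928 top [475.8 183.5]
[553.  178.    4.8] iou 0.828 top [552.1 176.8]
```

All three nuts turned by about 30° (B to 4.8°, D to 1.3°, A to 7.9°). Now nut C.

Call:
drive_tool(
  increments=[
    [[0.4,-0.6,-12],[0,0,0],0],
    [[0,0,-5],[0,0,0],0],
    [[0,0,-5],[0,0,0],0],
    [[0,0,-5],[0,0,0],0],
    [[0,0,-5],[0,0,0],0],
    [[0,0,0],[0,0,0],0],
  ],
)

```text
clock: 16.88
eef_pos: [0.5481, 0.1001, 0.1223]
tool_rot: [0.218, 0.976, -0.0, -0.0]
ft_force: [0.2, -0.1, -3.6]
grip_width: 0.0171
grasp_force: 62.3
```

```bash
python3 - <<'E'
from fit import *
from st import *
av(1)
p=np.load("w3.npy",allow_pickle=True).item()
# C start angle: refit using top hexagon template in first image
fitnuts(p,[(363,213)]*4,"c.png")
E
```

```text
t 16.9333 tcp [548.1 100.  122.6] wr [546.6 100.7] bar 154.8 tilt [-0.03  0.  ] F [-0.5  0.6 -3.6] M [0.087 0.046 0.076] j6 0.62 g 16.8
AV M [ 0.069 -0.002  0.045] F [-0.16  0.23 -3.58] tau6 0.003 Mz [0.014 0.076]
[546.3  99.7  35. ] iou 0.55 top [546.8 104.5]
[546.3  99.7  35. ] iou 0.55 top [546.8 104.5]
[546.3  99.7  35. ] iou 0.55 top [546.8 104.5]
[546.3  99.7  35. ] iou 0.55 top [546.8 104.5]
```

Call:
drive_tool(
  increments=[
    [[-0.1,-0.1,0],[0,0,-4.9],0],
    [[-0.1,-0.1,0],[0,0,-4.9],0],
    [[-0.1,-0.1,0],[0,0,-4.9],0],
    [[-0.1,-0.1,0],[0,0,-4.9],0],
    [[-0.1,-0.1,0],[0,0,-4.9],0],
    [[-0.1,-0.1,0],[0,0,-4.9],0],
    [[-0.1,-0.1,0],[0,0,-4.8],0],
    [[-0.1,-0.1,0],[0,0,-4.8],0],
  ],
)

```text
clock: 17.6
eef_pos: [0.5473, 0.0993, 0.1229]
tool_rot: [0.533, 0.846, 0.0, -0.0]
ft_force: [-0.8, 0.6, -3.9]
grip_width: 0.017
grasp_force: 62.2
```

```bash
python3 - <<'E'
from st import *
av(3)
E
```

```text
t 17.75 tcp [547.3  99.2 122.9] wr [546.6 100.8] bar 115.9 tilt [-0.02  0.03] F [-0.6  1.5 -3.2] M [ 0.308  0.146 -0.044] j6 1.3 g 16.4
AV M [0.222 0.124 0.029] F [-0.45  0.94 -3.43] tau6 0.037 Mz [ 0.15  -0.012  0.024 -0.044]
```

Call:
drive_tool(
  increments=[
    [[0,0,0],[0,0,6],0],
    [[0,0,12],[0,0,0],0],
    [[0,0,15],[0,0,0],0],
    [[0.7,6,5],[0,0,3],0],
    [[2,24,0],[0,0,0],0],
    [[2,24,0],[0,0,0],0],
    [[2,24,0],[0,0,0],0],
    [[0,0,0],[0,0,0],0],
  ],
)

```text
clock: 18.42
eef_pos: [0.5549, 0.1811, 0.1551]
tool_rot: [0.461, 0.887, 0.002, 0.0]
ft_force: [1.1, -0.8, -3.1]
grip_width: 0.0166
grasp_force: 62.2
```

Call:
drive_tool(
  increments=[
    [[0,0,0],[0,0,0],0],
    [[0,0,0],[0,0,0],0],
  ],
)

```text
clock: 18.58
eef_pos: [0.5541, 0.1767, 0.1547]
tool_rot: [0.463, 0.886, -0.0, 0.0]
ft_force: [-0.0, -0.6, -3.6]
grip_width: 0.017
grasp_force: 62.2
```

```bash
python3 - <<'E'
from st import *
av(1)
E
```

```text
t 18.6333 tcp [554.1 176.4 154.7] wr [553.1 177.8] bar 124.8 tilt [-0.02 -0.04] F [-0.7  0.5 -3.6] M [-0.025  0.014 -0.035] j6 1.27 g 17.0
AV M [-0.044 -0.021 -0.01 ] F [-0.37 -0.06 -3.6 ] tau6 -0.008 Mz [ 0.016 -0.035]
```

Call:
drive_tool(
  increments=[
    [[0,0.6,-12],[0,0,0],0],
    [[0,0,-5],[0,0,0],0],
    [[0,0,-5],[0,0,0],0],
    [[0,0,-5],[0,0,0],0],
    [[0,0,-5],[0,0,0],0],
    [[0,0,0],[0,0,0],0],
  ],
)

```text
clock: 19.13
eef_pos: [0.5542, 0.1772, 0.1223]
tool_rot: [0.464, 0.886, -0.0, -0.0]
ft_force: [-1.3, 0.6, -2.9]
grip_width: 0.0169
grasp_force: 62.3
```

```bash
python3 - <<'E'
from st import *
av(1)
E
```

```text
t 19.1833 tcp [554.2 177.4 122.6] wr [553.2 178.8] bar 124.7 tilt [-0.02 -0.01] F [-0.4  0.2 -3.9] M [-0.003  0.021  0.05 ] j6 1.27 g 16.8
AV M [-0.014  0.003  0.015] F [-0.85  0.4  -3.4 ] tau6 -0.001 Mz [-0.021  0.05 ]
```

Call:
drive_tool(
  increments=[
    [[-0.2,0,0],[0,0,-4.7],0],
    [[-0.2,0,0],[0,0,-4.7],0],
    [[-0.1,0,0],[0,0,-4.7],0],
    [[-0.1,-0.1,0],[0,0,-4.7],0],
    [[-0.1,0,0],[0,0,-4.7],0],
    [[-0.1,-0.1,0],[0,0,-4.7],0],
    [[-0.1,-0.1,0],[0,0,-4.7],0],
  ],
)

```text
clock: 19.77
eef_pos: [0.553, 0.1766, 0.1228]
tool_rot: [0.697, 0.717, -0.001, 0.0]
ft_force: [-0.6, -1.7, -2.3]
grip_width: 0.0169
grasp_force: 62.4
```

```bash
python3 - <<'E'
from st import *
av(2)
E
```

```text
t 19.8667 tcp [553.  176.7 122.9] wr [553.  178.4] bar 91.8 tilt [-0.03 -0.07] F [-1.3 -2.1 -3.6] M [-0.498  0.221 -0.039] j6 1.85 g 17.2
AV M [-0.435  0.184  0.01 ] F [-1.   -1.84 -2.88] tau6 0.017 Mz [ 0.097 -0.027 -0.039]
```

Call:
drive_tool(
  increments=[
    [[-0.2,-0.3,0],[0,0,-2],0],
    [[0,0,0],[0,0,0],0],
  ],
)

```text
clock: 20.03
eef_pos: [0.5529, 0.1766, 0.1229]
tool_rot: [0.708, 0.707, -0.0, 0.0]
ft_force: [-0.7, -1.7, -2.7]
grip_width: 0.0174
grasp_force: 62.4
```

```bash
python3 -c "
from st import *
av(1)"
```

```text
t 20.0833 tcp [552.9 176.6 122.9] wr [552.9 178.3] bar 90.0 tilt [-0.02 -0.05] F [-0.1 -1.6 -3.3] M [-0.48   0.246  0.008] j6 1.88 g 16.8
AV M [-0.476  0.221  0.034] F [-0.39 -1.69 -2.98] tau6 0.196 Mz [0.06  0.008]
```

Call:
drive_tool(
  increments=[
    [[0,0,0],[0,0,-2],0],
    [[0,0,0],[0,0,0],0],
  ],
)

```text
clock: 20.25
eef_pos: [0.5528, 0.1766, 0.1228]
tool_rot: [0.72, 0.694, -0.0, 0.0]
ft_force: [-1.9, -2.8, -2.0]
grip_width: 0.0169
grasp_force: 62.5
```

```bash
python3 -c "
from st import *
av(2)"
```

```text
t 20.35 tcp [552.9 176.6 122.8] wr [552.9 178.3] bar 87.9 tilt [-0.02 -0.04] F [-1.3 -2.5 -2.2] M [-0.673  0.393  0.048] j6 1.92 g 17.0
AV M [-0.62   0.355  0.05 ] F [-1.56 -2.48 -2.09] tau6 0.155 Mz [0.081 0.022 0.048]
```

Call:
drive_tool(
  increments=[
    [[-0.3,-0.5,0],[0,0,-2],0],
    [[0,0,0],[0,0,0],0],
  ],
)

```text
clock: 20.52
eef_pos: [0.5528, 0.1765, 0.1228]
tool_rot: [0.732, 0.681, -0.0, -0.0]
ft_force: [-0.6, -1.2, -2.6]
grip_width: 0.0168
grasp_force: 62.5
```

```bash
python3 -c "
from st import *
av(1)"
```

```text
t 20.5667 tcp [552.8 176.5 122.9] wr [552.9 178.2] bar 85.9 tilt [-0.  0.] F [-1.8 -1.9 -2.4] M [-0.482  0.266  0.075] j6 1.95 g 17.1
AV M [-0.457  0.283  0.119] F [-1.24 -1.57 -2.51] tau6 0.276 Mz [0.164 0.075]
```

Call:
drive_tool(
  increments=[
    [[0,0,0],[0,0,-2],0],
    [[0,0,0],[0,0,0],0],
  ],
)

```text
clock: 20.73
eef_pos: [0.5527, 0.1765, 0.1228]
tool_rot: [0.743, 0.669, -0.0, 0.0]
ft_force: [-1.0, -1.7, -2.4]
grip_width: 0.0173
grasp_force: 62.6
```

```bash
python3 -c "
from st import *
av(2)"
```

```text
t 20.8333 tcp [552.7 176.5 122.8] wr [552.9 178.2] bar 84.0 tilt [-0.01 -0.01] F [-2.1 -1.5 -2.4] M [-0.571  0.349  0.373] j6 1.99 g 17.1
AV M [-0.581  0.353  0.39 ] F [-1.41 -1.68 -2.46] tau6 0.475 Mz [0.397 0.399 0.373]
```

Nut B is on its seat: the moment climbed to 0.39 N m and holds. On to D.

Call:
drive_tool(
  increments=[
    [[0,0,0],[0,0,7],0],
    [[0,0,12],[0,0,2],0],
    [[0,0,15],[0,0,0],0],
    [[-13,-11,5],[0,0,7],0],
    [[-23,-20,0],[0,0,7],0],
    [[-23,-20,0],[0,0,7],0],
    [[-23,-19,0],[0,0,7],0],
    [[0,0,0],[0,0,0.3],0],
  ],
)

```text
clock: 21.5
eef_pos: [0.4653, 0.1039, 0.154]
tool_rot: [0.49, 0.872, -0.002, -0.002]
ft_force: [-2.0, -0.3, -2.8]
grip_width: 0.0167
grasp_force: 62.3
```

Call:
drive_tool(
  increments=[
    [[0,0,0],[0,0,0],0],
    [[0,0,0],[0,0,0],0],
  ],
)

```text
clock: 21.67
eef_pos: [0.4721, 0.1071, 0.1556]
tool_rot: [0.492, 0.871, 0.001, 0.001]
ft_force: [0.5, -0.3, -3.4]
grip_width: 0.0169
grasp_force: 62.4
```

```bash
python3 - <<'E'
from fit import *
from st import *
av(1);p=camera("wrist")
uv=[tuple(q) for q in proj(p,[[.553,.1775,.079],[.4757,.1843,.079],[.5463,.1,.079]])];print(np.round(uv))
fitnuts(p,uv+[uv[0]],"nd3.png")
E
```

```text
t 21.7167 tcp [472.4 107.3 155.5] wr [471.5 108.8] bar 121.1 tilt [0.16 0.08] F [ 0.2 -1.  -2.6] M [-0.046 -0.016 -0.058] j6 1.25 g 16.6
AV M [-0.024 -0.01  -0.057] F [ 0.39 -0.64 -3.03] tau6 -0.006 Mz [-0.055 -0.058]
[[493. 222.]
 [395. 143.]
 [412. 316.]]
[553.  178.   36.8] iou 0.754 top [551.4 177.3]
[475.5 184.4   8.5] iou 0.941 top [475.2 184. ]
[546.8 100.4   7. ] iou 0.736 top [544.8 100.9]
[553.  178.   36.8] iou 0.754 top [551.4 177.3]
```

Call:
drive_tool(
  increments=[
    [[-1.6,-0.8,-12],[0,0,0],0],
    [[0,0,-5],[0,0,0],0],
    [[0,0,-5],[0,0,0],0],
    [[0,0,-5],[0,0,0],0],
    [[0,0,-5],[0,0,0],0],
    [[0,0,0],[0,0,0],0],
  ],
)

```text
clock: 22.27
eef_pos: [0.4694, 0.1059, 0.1222]
tool_rot: [0.491, 0.871, -0.0, -0.0]
ft_force: [0.0, 0.8, -3.0]
grip_width: 0.0169
grasp_force: 62.3
```

```bash
python3 - <<'E'
from st import *
av(1)
E
```

```text
t 22.3167 tcp [469.3 105.8 122.5] wr [468.4 107.3] bar 121.2 tilt [-0.02 -0.  ] F [ 0.2  0.  -3.2] M [0.001 0.014 0.001] j6 1.25 g 17.1
AV M [ 0.021  0.019 -0.024] F [ 0.1   0.43 -3.09] tau6 0.002 Mz [-0.049  0.001]
```

Call:
drive_tool(
  increments=[
    [[-0.2,0,0],[0,0,-4.5],0],
    [[-0.2,0,0],[0,0,-4.5],0],
    [[-0.1,-0.1,0],[0,0,-4.5],0],
    [[-0.1,-0.1,0],[0,0,-4.5],0],
    [[-0.1,-0.1,0],[0,0,-4.5],0],
    [[-0.1,-0.1,0],[0,0,-4.5],0],
    [[-0.1,-0.1,0],[0,0,-4],0],
  ],
)

```text
clock: 22.9
eef_pos: [0.4687, 0.1053, 0.1231]
tool_rot: [0.707, 0.707, 0.0, 0.0]
ft_force: [0.8, -0.1, -3.9]
grip_width: 0.0169
grasp_force: 62.2
```

```bash
python3 - <<'E'
from st import *
av(2)
E
```

```text
t 23.0 tcp [468.7 105.3 123.1] wr [468.7 107. ] bar 90.2 tilt [0.05 0.01] F [ 1.   0.9 -3.4] M [ 0.04  -0.187 -0.067] j6 1.79 g 17.0
AV M [ 0.051 -0.212  0.025] F [ 0.8   0.62 -3.75] tau6 0.042 Mz [ 0.112  0.029 -0.067]
```

Call:
drive_tool(
  increments=[
    [[0,0,0],[0,0,-2],0],
    [[0,0,0],[0,0,0],0],
  ],
)

```text
clock: 23.17
eef_pos: [0.4687, 0.1053, 0.1231]
tool_rot: [0.718, 0.696, 0.0, 0.0]
ft_force: [1.1, 0.9, -2.3]
grip_width: 0.0166
grasp_force: 62.3
```

```bash
python3 -c "
from st import *
av(1)"
```

```text
t 23.2167 tcp [468.7 105.3 123.1] wr [468.7 107. ] bar 88.3 tilt [0.05 0.01] F [ 1.1 -0.6 -2.3] M [-0.013 -0.19   0.052] j6 1.82 g 17.0
AV M [ 0.024 -0.158  0.065] F [ 1.1   0.12 -2.31] tau6 0.188 Mz [0.078 0.052]
```

Call:
drive_tool(
  increments=[
    [[0,0,0],[0,0,-2],0],
    [[0,0,0],[0,0,0],0],
  ],
)

```text
clock: 23.38
eef_pos: [0.4686, 0.1053, 0.123]
tool_rot: [0.73, 0.683, 0.0, 0.0]
ft_force: [1.1, 0.2, -2.4]
grip_width: 0.0171
grasp_force: 62.4
```

```bash
python3 -c "
from st import *
av(2)"
```

```text
t 23.4833 tcp [468.6 105.3 123. ] wr [468.7 107. ] bar 86.2 tilt [0.03 0.01] F [ 0.7 -0.4 -2.7] M [-0.014 -0.224  0.007] j6 1.86 g 17.4
AV M [ 0.013 -0.161  0.04 ] F [ 0.73 -0.29 -2.39] tau6 0.142 Mz [0.038 0.075 0.007]
```

Call:
drive_tool(
  increments=[
    [[0,0,0],[0,0,-2],0],
    [[0,0,0],[0,0,0],0],
  ],
)

```text
clock: 23.65
eef_pos: [0.4685, 0.1052, 0.123]
tool_rot: [0.742, 0.67, 0.0, 0.0]
ft_force: [0.3, 0.2, -0.6]
grip_width: 0.0171
grasp_force: 62.5
```

```bash
python3 -c "
from st import *
av(1)"
```

```text
t 23.7 tcp [468.5 105.2 123. ] wr [468.7 106.9] bar 84.2 tilt [0.03 0.01] F [-0.3  0.9 -1.6] M [ 0.047 -0.077 -0.032] j6 1.89 g 17.1
AV M [ 0.021 -0.11   0.019] F [-0.    0.57 -1.11] tau6 0.187 Mz [ 0.069 -0.032]
```

Call:
drive_tool(
  increments=[
    [[-0.1,0,0],[0,0,-2],0],
    [[0,0,0],[0,0,0],0],
  ],
)

```text
clock: 23.87
eef_pos: [0.4684, 0.1052, 0.123]
tool_rot: [0.754, 0.657, 0.0, 0.0]
ft_force: [1.1, -1.6, -1.7]
grip_width: 0.0171
grasp_force: 62.6
```

```bash
python3 -c "
from st import *
av(2)"
```

```text
t 23.9667 tcp [468.4 105.2 123. ] wr [468.7 106.9] bar 82.2 tilt [0.03 0.01] F [ 0.7  0.9 -1.7] M [-0.029 -0.096  0.051] j6 1.93 g 17.1
AV M [-0.01  -0.148  0.063] F [ 1.07 -0.44 -1.43] tau6 0.142 Mz [0.076 0.063 0.051]
```

Call:
drive_tool(
  increments=[
    [[0,0,0],[0,0,-2],0],
    [[0,0,0],[0,0,0],0],
  ],
)

```text
clock: 24.13
eef_pos: [0.4684, 0.1052, 0.123]
tool_rot: [0.765, 0.644, 0.0, 0.0]
ft_force: [0.1, -0.9, -0.8]
grip_width: 0.0167
grasp_force: 62.7
```

```bash
python3 -c "
from st import *
av(1)"
```

```text
t 24.1833 tcp [468.4 105.2 123. ] wr [468.7 106.9] bar 80.3 tilt [ 0.03 -0.  ] F [ 0.3  0.4 -0.2] M [ 0.01  -0.149  0.25 ] j6 1.96 g 17.1
AV M [-0.019 -0.149  0.237] F [ 0.2  -0.26 -0.5 ] tau6 0.395 Mz [0.225 0.25 ]
```

Call:
drive_tool(
  increments=[
    [[-0.1,0,0],[0,0,-2],0],
    [[0,0,0],[0,0,0],0],
  ],
)

```text
clock: 24.35
eef_pos: [0.4683, 0.1052, 0.1229]
tool_rot: [0.776, 0.631, 0.0, 0.0]
ft_force: [0.8, -0.0, -0.3]
grip_width: 0.017
grasp_force: 62.8
```

```bash
python3 -c "
from st import *
av(2)"
```

```text
t 24.45 tcp [468.3 105.2 122.9] wr [468.6 106.9] bar 78.3 tilt [ 0.02 -0.01] F [ 0.8 -1.3 -1.7] M [-0.123 -0.201  0.618] j6 2.0 g 16.8
AV M [-0.093 -0.188  0.565] F [ 0.91 -0.71 -0.84] tau6 0.632 Mz [0.516 0.563 0.618]
```

Nut D is seated: the moment was 0.24, then about 0.6 N m and holding. I back off and go to A.

Call:
drive_tool(
  increments=[
    [[0,0,0],[0,0,7],0],
    [[0,0,12],[0,0,4],0],
    [[0,0,15],[0,0,0],0],
    [[0,4,5],[0,0,6.5],0],
    [[2,18,0],[0,0,6.5],0],
    [[2,19,0],[0,0,6.5],0],
    [[2,19,0],[0,0,6.5],0],
    [[2.2,18.4,0],[0,0,6.5],0],
  ],
)

```text
clock: 25.12
eef_pos: [0.4755, 0.1841, 0.1542]
tool_rot: [0.485, 0.874, -0.001, -0.001]
ft_force: [-0.1, -0.1, -3.3]
grip_width: 0.017
grasp_force: 62.3
```

Call:
drive_tool(
  increments=[
    [[0,0,0],[0,0,6.4],0],
    [[0,0,0],[0,0,0],0],
    [[0,0,0],[0,0,0],0],
  ],
)

```text
clock: 25.37
eef_pos: [0.4755, 0.1834, 0.154]
tool_rot: [0.439, 0.898, -0.001, -0.001]
ft_force: [-0.5, -0.5, -3.5]
grip_width: 0.0167
grasp_force: 62.2
```

```bash
python3 - <<'E'
from fit import *
from st import *
av(1);p=camera("wrist")
uv=[tuple(q) for q in proj(p,[[.553,.1775,.079],[.469,.107,.079]])];print(np.round(uv))
fitnuts(p,uv+uv,"nd4.png")
E
```

```text
t 25.4167 tcp [475.6 183.1 154.2] wr [474.6 184.5] bar 127.9 tilt [-0.1  -0.04] F [ 0.   0.  -2.5] M [-0.064  0.001  0.022] j6 1.28 g 17.0
AV M [-0.033 -0.021  0.044] F [-0.25 -0.26 -3.01] tau6 -0.06 Mz [0.066 0.022]
[[409. 328.]
 [241. 333.]]
[553.1 177.8  34.6] iou 0.677 top [551.4 178.3]
[469.7 106.8  30.3] iou 0.586 top [468.5 108.8]
[553.1 177.8  34.6] iou 0.677 top [551.4 178.3]
[469.7 106.8  30.3] iou 0.586 top [468.5 108.8]
```

Call:
drive_tool(
  increments=[
    [[0.9,0.5,-12],[0,0,0],0],
    [[0,0,-5],[0,0,0],0],
    [[0,0,-5],[0,0,0],0],
    [[0,0,-5],[0,0,0],0],
    [[0,0,-5],[0,0,0],0],
    [[0,0,0],[0,0,0],0],
  ],
)

```text
clock: 25.97
eef_pos: [0.4771, 0.1839, 0.1222]
tool_rot: [0.438, 0.899, -0.0, -0.0]
ft_force: [-0.3, 0.6, -3.0]
grip_width: 0.0171
grasp_force: 62.3
```

```bash
python3 - <<'E'
from st import *
av(1)
E
```

```text
t 26.0167 tcp [477.1 184.  122.6] wr [476.  185.3] bar 128.0 tilt [-0.03 -0.01] F [-0.2  0.3 -3.1] M [ 0.054  0.039 -0.016] j6 1.28 g 16.9
AV M [ 0.015  0.016 -0.018] F [-0.26  0.48 -3.02] tau6 0.002 Mz [-0.02  -0.016]
```

Call:
drive_tool(
  increments=[
    [[-0.1,-0.1,0],[0,0,-4.8],0],
    [[-0.1,-0.1,0],[0,0,-4.8],0],
    [[-0.1,-0.1,0],[0,0,-4.8],0],
    [[-0.1,-0.1,0],[0,0,-4.8],0],
    [[-0.2,-0.1,0],[0,0,-4.8],0],
    [[-0.2,-0.1,0],[0,0,-4.8],0],
    [[-0.2,0,0],[0,0,-4.8],0],
    [[-0.1,0,0],[0,0,-4.4],0],
  ],
)

```text
clock: 26.68
eef_pos: [0.4755, 0.183, 0.1227]
tool_rot: [0.708, 0.706, -0.001, -0.0]
ft_force: [-0.8, -1.9, -3.0]
grip_width: 0.0168
grasp_force: 62.4
```

```bash
python3 - <<'E'
from st import *
av(2)
E
```

```text
t 26.7833 tcp [475.5 183.1 122.7] wr [475.5 184.8] bar 90.0 tilt [-0.07 -0.05] F [-2.2 -1.7 -3.9] M [-0.324  0.349  0.013] j6 1.94 g 16.9
AV M [-0.311  0.294  0.094] F [-1.19 -1.69 -3.23] tau6 0.039 Mz [0.161 0.107 0.013]
```

Call:
drive_tool(
  increments=[
    [[-0.3,-0.3,0],[0,0,-2],0],
    [[0,0,0],[0,0,0],0],
  ],
)

```text
clock: 26.95
eef_pos: [0.4754, 0.1829, 0.1227]
tool_rot: [0.719, 0.695, -0.0, -0.0]
ft_force: [-1.6, -0.9, -2.5]
grip_width: 0.0172
grasp_force: 62.3
```

```bash
python3 -c "
from st import *
av(1)"
```

```text
t 27.0 tcp [475.4 182.9 122.7] wr [475.5 184.6] bar 88.2 tilt [-0.05 -0.03] F [-1.5 -1.1 -3.4] M [-0.299  0.361  0.058] j6 1.97 g 17.0
AV M [-0.275  0.356  0.047] F [-1.54 -1.   -2.94] tau6 0.195 Mz [0.035 0.058]
```

Call:
drive_tool(
  increments=[
    [[-0.1,0,0],[0,0,-2],0],
    [[0,0,0],[0,0,0],0],
  ],
)

```text
clock: 27.17
eef_pos: [0.4753, 0.183, 0.1227]
tool_rot: [0.731, 0.683, -0.0, -0.0]
ft_force: [-1.1, -1.0, -2.4]
grip_width: 0.0171
grasp_force: 62.4
```

```bash
python3 -c "
from st import *
av(2)"
```

```text
t 27.2667 tcp [475.3 183.  122.7] wr [475.5 184.7] bar 86.1 tilt [-0.04 -0.03] F [-1.5 -2.  -3.7] M [-0.351  0.526  0.068] j6 2.01 g 17.1
AV M [-0.343  0.456  0.042] F [-1.55 -1.51 -3.06] tau6 0.154 Mz [0.018 0.041 0.068]
```

Call:
drive_tool(
  increments=[
    [[-0.3,-0.2,0],[0,0,-2],0],
    [[0,0,0],[0,0,0],0],
  ],
)

```text
clock: 27.43
eef_pos: [0.4752, 0.1829, 0.1227]
tool_rot: [0.743, 0.67, -0.0, -0.0]
ft_force: [-2.9, -1.2, -3.1]
grip_width: 0.0169
grasp_force: 62.4
```

```bash
python3 -c "
from st import *
av(1)"
```

```text
t 27.4833 tcp [475.2 182.9 122.7] wr [475.4 184.6] bar 84.1 tilt [-0.02 -0.01] F [-0.9 -1.4 -3. ] M [-0.303  0.427  0.071] j6 2.04 g 17.3
AV M [-0.303  0.384  0.076] F [-1.87 -1.28 -3.04] tau6 0.193 Mz [0.081 0.071]
```

Call:
drive_tool(
  increments=[
    [[-0.1,0,0],[0,0,-2],0],
    [[0,0,0],[0,0,0],0],
  ],
)

```text
clock: 27.65
eef_pos: [0.4752, 0.1829, 0.1227]
tool_rot: [0.754, 0.657, -0.0, -0.0]
ft_force: [-0.9, -1.7, -2.8]
grip_width: 0.0167
grasp_force: 62.4
```

```bash
python3 -c "
from st import *
av(2)"
```

```text
t 27.75 tcp [475.2 182.9 122.7] wr [475.4 184.6] bar 82.1 tilt [-0.02 -0.01] F [-1.8 -1.6 -3.7] M [-0.343  0.421  0.052] j6 2.08 g 16.9
AV M [-0.331  0.439  0.056] F [-1.24 -1.52 -3.16] tau6 0.148 Mz [0.079 0.036 0.052]
```

Call:
drive_tool(
  increments=[
    [[-0.3,-0.2,0],[0,0,-2],0],
    [[0,0,0],[0,0,0],0],
  ],
)

```text
clock: 27.92
eef_pos: [0.4751, 0.1829, 0.1228]
tool_rot: [0.766, 0.643, 0.0, -0.0]
ft_force: [-1.3, -1.5, -5.0]
grip_width: 0.0169
grasp_force: 62.3
```

```bash
python3 -c "
from st import *
av(1)"
```

```text
t 27.9667 tcp [475.  182.9 122.8] wr [475.3 184.5] bar 80.1 tilt [-0.    0.01] F [-1.1 -1.1 -4.9] M [-0.202  0.312  0.04 ] j6 2.11 g 17.0
AV M [-0.243  0.31   0.051] F [-1.21 -1.3  -4.96] tau6 0.193 Mz [0.063 0.04 ]
```

Call:
drive_tool(
  increments=[
    [[-0.1,0,0],[0,0,-2],0],
    [[0,0,0],[0,0,0],0],
  ],
)

```text
clock: 28.13
eef_pos: [0.475, 0.1828, 0.1228]
tool_rot: [0.777, 0.63, 0.0, -0.0]
ft_force: [-1.2, -0.7, -4.6]
grip_width: 0.0168
grasp_force: 62.2
```

```bash
python3 -c "
from st import *
av(2)"
```

```text
t 28.2333 tcp [474.9 182.8 122.7] wr [475.3 184.5] bar 78.1 tilt [-0.  0.] F [-0.9  0.4 -4.7] M [-0.192  0.289  0.009] j6 2.15 g 17.4
AV M [-0.218  0.308  0.064] F [-0.82 -0.11 -4.51] tau6 0.148 Mz [0.107 0.077 0.009]
```

Call:
drive_tool(
  increments=[
    [[-0.1,0,0],[0,0,-2],0],
    [[0,0,0],[0,0,0],0],
  ],
)

```text
clock: 28.4
eef_pos: [0.4749, 0.1828, 0.1228]
tool_rot: [0.787, 0.616, 0.0, 0.0]
ft_force: [-1.0, -1.8, -4.6]
grip_width: 0.017
grasp_force: 62.2
```

```bash
python3 -c "
from st import *
av(1)"
```

```text
t 28.45 tcp [474.9 182.8 122.8] wr [475.3 184.5] bar 76.1 tilt [ 0. -0.] F [-1.4 -0.4 -4.7] M [-0.288  0.246  0.212] j6 2.18 g 16.9
AV M [-0.299  0.267  0.211] F [-1.19 -1.07 -4.68] tau6 0.357 Mz [0.209 0.212]
```

Call:
drive_tool(
  increments=[
    [[-0.1,0,0],[0,0,-2],0],
    [[0,0,0],[0,0,0],0],
  ],
)

```text
clock: 28.62
eef_pos: [0.4748, 0.1828, 0.1228]
tool_rot: [0.798, 0.603, -0.0, 0.0]
ft_force: [-0.2, 0.1, -5.0]
grip_width: 0.0171
grasp_force: 62.3
```

```bash
python3 -c "
from st import *
av(2)"
```

```text
t 28.7167 tcp [474.8 182.8 122.8] wr [475.2 184.4] bar 74.2 tilt [ 0.01 -0.01] F [-1.  -0.9 -5.1] M [-0.352  0.233  0.504] j6 2.21 g 16.9
AV M [-0.316  0.225  0.483] F [-0.38 -0.5  -5.  ] tau6 0.558 Mz [0.501 0.446 0.504]
```

Nut A is seated at about 0.5 N m, holding. Now nut C.

Call:
drive_tool(
  increments=[
    [[0,0,0],[0,0,7],0],
    [[0,0,12],[0,0,4],0],
    [[0,0,15],[0,0,0],0],
    [[12,-13,5],[0,0,6.8],0],
    [[20,-23,0],[0,0,6.8],0],
    [[20,-24,0],[0,0,6.8],0],
    [[20.7,-23.2,0],[0,0,6.8],0],
    [[0,0,0],[0,0,6.8],0],
  ],
)

```text
clock: 29.38
eef_pos: [0.5523, 0.0959, 0.1556]
tool_rot: [0.507, 0.862, 0.001, 0.003]
ft_force: [0.9, 0.1, -3.6]
grip_width: 0.0169
grasp_force: 62.2
```

Call:
drive_tool(
  increments=[
    [[0,0,0],[0,0,6.8],0],
    [[0,0,0],[0,0,0],0],
    [[0,0,0],[0,0,0],0],
  ],
)

```text
clock: 29.63
eef_pos: [0.548, 0.0997, 0.155]
tool_rot: [0.457, 0.89, 0.001, 0.0]
ft_force: [-0.6, 0.7, -3.5]
grip_width: 0.017
grasp_force: 62.3
```

```bash
python3 - <<'E'
from fit import *
from st import *
av(1);p=camera("wrist")
uv=[tuple(q) for q in proj(p,[[.553,.1775,.079],[.469,.107,.079],[.4757,.1843,.079]])];print(np.round(uv))
fitnuts(p,uv+[uv[0]],"nd5.png")
E
```

```text
t 29.6833 tcp [547.8  99.9 155. ] wr [546.8 101.3] bar 125.7 tilt [0.05 0.03] F [ 0.  -0.4 -3.1] M [-0.006  0.001  0.005] j6 1.13 g 16.9
AV M [-0.028  0.011  0.007] F [-0.27  0.14 -3.33] tau6 -0.064 Mz [0.008 0.005]
[[407. 151.]
 [216. 165.]
 [303.  55.]]
[553.1 177.9  36.1] iou 0.938 top [552.4 177.2]
[469.3 106.8  32. ] iou 0.874 top [469.5 107.7]
[475.7 184.3  27.4] iou 0.945 top [476.1 183.9]
[553.1 177.9  36.1] iou 0.938 top [552.4 177.2]
```

Call:
drive_tool(
  increments=[
    [[-0.2,-0.4,-12],[0,0,0],0],
    [[0,0,-5],[0,0,0],0],
    [[0,0,-5],[0,0,0],0],
    [[0,0,-5],[0,0,0],0],
    [[0,0,-5],[0,0,0],0],
    [[0,0,0],[0,0,0],0],
  ],
)

```text
clock: 30.23
eef_pos: [0.5472, 0.0993, 0.1223]
tool_rot: [0.455, 0.89, -0.0, -0.0]
ft_force: [0.1, -0.5, -2.6]
grip_width: 0.0169
grasp_force: 62.2
```

```bash
python3 - <<'E'
from st import *
av(1)
E
```

```text
t 30.2833 tcp [547.2  99.3 122.6] wr [546.2 100.7] bar 125.8 tilt [-0.01 -0.  ] F [-0.5 -0.3 -3.3] M [-0.007 -0.013 -0.086] j6 1.12 g 17.0
AV M [ 0.016 -0.013 -0.052] F [-0.19 -0.4  -2.96] tau6 0.003 Mz [-0.019 -0.086]
```

Call:
drive_tool(
  increments=[
    [[-0.1,-0.1,0],[0,0,-4.5],0],
    [[-0.1,-0.1,0],[0,0,-4.5],0],
    [[-0.1,-0.1,0],[0,0,-4.5],0],
    [[-0.1,0,0],[0,0,-4.5],0],
    [[-0.2,0,0],[0,0,-4.5],0],
    [[-0.2,0,0],[0,0,-4.5],0],
    [[-0.1,0,0],[0,0,-4.5],0],
    [[-0.1,0,0],[0,0,-4.5],0],
  ],
)

```text
clock: 30.95
eef_pos: [0.5463, 0.0988, 0.123]
tool_rot: [0.709, 0.705, 0.0, 0.0]
ft_force: [0.7, -1.1, -3.7]
grip_width: 0.0172
grasp_force: 62.3
```

```bash
python3 - <<'E'
from st import *
av(2)
E
```

```text
t 31.05 tcp [546.3  98.9 123. ] wr [546.3 100.6] bar 89.8 tilt [ 0.01 -0.01] F [-0.2 -1.2 -2.9] M [-0.069 -0.046  0.006] j6 1.75 g 17.0
AV M [-0.079 -0.029  0.059] F [ 0.06 -0.78 -3.46] tau6 0.016 Mz [0.164 0.008 0.006]
```

Call:
drive_tool(
  increments=[
    [[-0.1,-0.1,0],[0,0,-2],0],
    [[0,0,0],[0,0,0],0],
  ],
)

```text
clock: 31.22
eef_pos: [0.5463, 0.0988, 0.123]
tool_rot: [0.72, 0.694, 0.0, 0.0]
ft_force: [0.3, 0.3, -2.9]
grip_width: 0.017
grasp_force: 62.4
```

```bash
python3 -c "
from st import *
av(1)"
```

```text
t 31.2667 tcp [546.2  98.8 123. ] wr [546.3 100.5] bar 88.0 tilt [0.02 0.01] F [ 0.8 -1.  -3.1] M [0.011 0.047 0.016] j6 1.79 g 17.0
AV M [-0.004  0.025  0.009] F [ 0.58 -0.37 -3.02] tau6 0.19 Mz [0.002 0.016]
```

Call:
drive_tool(
  increments=[
    [[-0.1,0,0],[0,0,-2],0],
    [[0,0,0],[0,0,0],0],
  ],
)

```text
clock: 31.43
eef_pos: [0.5462, 0.0988, 0.123]
tool_rot: [0.732, 0.681, 0.0, 0.0]
ft_force: [-1.0, -0.1, -2.1]
grip_width: 0.0171
grasp_force: 62.4
```

```bash
python3 -c "
from st import *
av(2)"
```

```text
t 31.5333 tcp [546.2  98.8 123. ] wr [546.3 100.5] bar 85.9 tilt [0.02 0.  ] F [-0.1 -1.  -2.9] M [-0.068 -0.015  0.034] j6 1.82 g 16.8
AV M [-0.062 -0.001  0.053] F [-0.2  -0.49 -2.4 ] tau6 0.146 Mz [0.067 0.059 0.034]
```

Call:
drive_tool(
  increments=[
    [[-0.1,0,0],[0,0,-2],0],
    [[0,0,0],[0,0,0],0],
  ],
)

```text
clock: 31.7
eef_pos: [0.5461, 0.0988, 0.123]
tool_rot: [0.744, 0.668, 0.0, 0.0]
ft_force: [-0.4, -0.9, -2.6]
grip_width: 0.0166
grasp_force: 62.5
```

```bash
python3 -c "
from st import *
av(1)"
```

```text
t 31.75 tcp [546.1  98.8 123. ] wr [546.2 100.5] bar 83.9 tilt [ 0.02 -0.  ] F [ 0.4  0.1 -1.9] M [-0.033  0.016  0.014] j6 1.86 g 16.6
AV M [-0.069  0.015  0.035] F [ 0.01 -0.42 -2.27] tau6 0.193 Mz [0.056 0.014]
```

Call:
drive_tool(
  increments=[
    [[-0.1,0,0],[0,0,-2],0],
    [[0,0,0],[0,0,0],0],
  ],
)

```text
clock: 31.92
eef_pos: [0.546, 0.0988, 0.123]
tool_rot: [0.755, 0.655, 0.0, 0.0]
ft_force: [0.5, 0.1, -1.6]
grip_width: 0.0167
grasp_force: 62.5
```

```bash
python3 -c "
from st import *
av(2)"
```

```text
t 32.0167 tcp [546.   98.8 123. ] wr [546.2 100.5] bar 81.9 tilt [0.02 0.  ] F [-0.4  0.4 -2.5] M [-0.101 -0.     0.03 ] j6 1.89 g 17.0
AV M [-0.094 -0.022  0.027] F [ 0.47  0.16 -1.95] tau6 0.146 Mz [0.037 0.015 0.03 ]
```

Call:
drive_tool(
  increments=[
    [[-0.1,0,0],[0,0,-2],0],
    [[0,0,0],[0,0,0],0],
  ],
)

```text
clock: 32.18
eef_pos: [0.5459, 0.0988, 0.123]
tool_rot: [0.767, 0.642, 0.0, 0.0]
ft_force: [-0.2, -0.3, -1.6]
grip_width: 0.017
grasp_force: 62.6
```

```bash
python3 -c "
from st import *
av(1)"
```

```text
t 32.2333 tcp [545.9  98.7 123. ] wr [546.2 100.4] bar 79.9 tilt [ 0.03 -0.  ] F [-0.4 -1.1 -0.4] M [-0.137 -0.023  0.038] j6 1.93 g 17.3
AV M [-0.107 -0.043  0.05 ] F [-0.32 -0.69 -0.98] tau6 0.189 Mz [0.061 0.038]
```

Call:
drive_tool(
  increments=[
    [[-0.1,0,0],[0,0,-2],0],
    [[0,0,0],[0,0,0],0],
  ],
)

```text
clock: 32.4
eef_pos: [0.5458, 0.0988, 0.123]
tool_rot: [0.778, 0.629, 0.0, 0.0]
ft_force: [-0.2, -0.9, -1.6]
grip_width: 0.0169
grasp_force: 62.6
```

```bash
python3 -c "
from st import *
av(2)"
```

```text
t 32.5 tcp [545.8  98.8 122.9] wr [546.2 100.4] bar 77.9 tilt [ 0.02 -0.  ] F [ 0.4 -0.7 -0.2] M [-0.178 -0.06   0.094] j6 1.96 g 16.9
AV M [-0.173 -0.083  0.063] F [-0.02 -0.79 -0.86] tau6 0.144 Mz [0.066 0.031 0.094]
```

Call:
drive_tool(
  increments=[
    [[-0.1,0,0],[0,0,-2],0],
    [[0,0,0],[0,0,0],0],
  ],
)

```text
clock: 32.67
eef_pos: [0.5457, 0.0988, 0.123]
tool_rot: [0.789, 0.615, 0.0, 0.0]
ft_force: [-0.1, -0.2, -0.9]
grip_width: 0.0169
grasp_force: 62.6
```

```bash
python3 -c "
from st import *
av(1)"
```

```text
t 32.7167 tcp [545.7  98.8 123. ] wr [546.1 100.4] bar 75.9 tilt [0.03 0.  ] F [ 0.5 -0.5 -1.1] M [-0.142 -0.2    0.069] j6 2.0 g 17.0
AV M [-0.127 -0.162  0.065] F [ 0.23 -0.34 -1.  ] tau6 0.19 Mz [0.061 0.069]
```

Call:
drive_tool(
  increments=[
    [[-0.1,0,0],[0,0,-2],0],
    [[0,0,0],[0,0,0],0],
  ],
)

```text
clock: 32.88
eef_pos: [0.5456, 0.0988, 0.123]
tool_rot: [0.799, 0.601, 0.0, 0.0]
ft_force: [0.1, -0.7, -0.6]
grip_width: 0.0168
grasp_force: 62.7
```

```bash
python3 -c "
from st import *
av(2)"
```

```text
t 32.9833 tcp [545.6  98.8 123. ] wr [546.1 100.4] bar 73.9 tilt [ 0.03 -0.  ] F [ 0.4 -1.3  0. ] M [-0.145 -0.134  0.092] j6 2.03 g 16.8
AV M [-0.171 -0.149  0.081] F [ 0.23 -1.06 -0.56] tau6 0.165 Mz [0.075 0.075 0.092]
```

Call:
drive_tool(
  increments=[
    [[-0.1,0,0],[0,0,-2],0],
    [[0,0,0],[0,0,0],0],
  ],
)

```text
clock: 33.15
eef_pos: [0.5455, 0.0987, 0.1229]
tool_rot: [0.81, 0.587, 0.0, 0.0]
ft_force: [1.9, -1.4, -0.9]
grip_width: 0.0172
grasp_force: 62.7
```

```bash
python3 -c "
from st import *
av(1)"
```

```text
t 33.2 tcp [545.5  98.8 122.9] wr [546.1 100.4] bar 71.9 tilt [ 0.03 -0.01] F [ 0.3  0.2 -0.5] M [-0.226 -0.203  0.231] j6 2.07 g 17.0
AV M [-0.211 -0.218  0.264] F [ 1.08 -0.63 -0.69] tau6 0.407 Mz [0.297 0.231]
```

Call:
drive_tool(
  increments=[
    [[-0.1,0,0],[0,0,-1.5],0],
    [[0,0,0],[0,0,0],0],
  ],
)

```text
clock: 33.37
eef_pos: [0.5455, 0.0988, 0.1229]
tool_rot: [0.817, 0.577, 0.0, 0.0]
ft_force: [1.4, -1.9, -0.9]
grip_width: 0.0172
grasp_force: 62.8
```

```bash
python3 -c "
from st import *
av(2)"
```

```text
t 33.4667 tcp [545.4  98.8 122.9] wr [546.  100.4] bar 70.5 tilt [ 0.03 -0.01] F [ 1.2 -1.4 -2.1] M [-0.299 -0.335  0.594] j6 2.09 g 17.1
AV M [-0.338 -0.331  0.542] F [ 1.28 -1.54 -1.35] tau6 0.598 Mz [0.553 0.479 0.594]
```

All four nuts are seated. I carry the wrench back to the cup.

Call:
drive_tool(
  increments=[
    [[0,0,0],[0,0,7],0],
    [[0,0,12],[0,0,4],0],
    [[0,0,15],[0,0,0],0],
    [[0,0,20],[0,0,6],0],
    [[-2,-30,0],[0,0,6],0],
    [[-2,-32,0],[0,0,6],0],
    [[-3,-32,0],[0,0,6],0],
    [[-3,-32,0],[0,0,5.3],0],
  ],
)

```text
clock: 34.13
eef_pos: [0.5341, -0.0278, 0.1691]
tool_rot: [0.566, 0.824, -0.0, -0.001]
ft_force: [0.4, -0.2, -3.6]
grip_width: 0.017
grasp_force: 62.3
```

Call:
drive_tool(
  increments=[
    [[-3,-32,0],[0,0,0],0],
    [[-3,-32,0],[0,0,0],0],
    [[-2,-32,0],[0,0,0],0],
    [[-0.3,-28.7,0],[0,0,0],0],
    [[0,0,0],[0,0,0],0],
    [[0,0,0],[0,0,0],0],
    [[0,0,0],[0,0,0],0],
  ],
)

```text
clock: 34.72
eef_pos: [0.5262, -0.1514, 0.1691]
tool_rot: [0.569, 0.822, 0.0, -0.001]
ft_force: [0.1, -0.3, -3.6]
grip_width: 0.017
grasp_force: 62.2
```

```bash
python3 - <<'E'
from st import *
av(1);p=camera("wrist")
for s in silhouettes("cup",p)[:2]:
    ys,xs=np.nonzero(s["region"]);print(s["conf"],s["bbox"],atz(p,[[xs.mean(),ys.mean()]],.006))
save("cup.png",p["image"][80:480,60:620])
E
```

```text
t 34.7667 tcp [ 526.4 -150.9  169.2] wr [ 525.8 -149.3] bar 110.7 tilt [-0.08  0.08] F [ 0.4  0.6 -3.4] M [-0.01  -0.028  0.022] j6 0.93 g 16.9
AV M [-0.     0.01  -0.013] F [ 0.25  0.14 -3.5 ] tau6 -0.0 Mz [-0.049  0.022]
0.79 [244.7, 143.5, 390.0, 260.2] [[ 0.5182283  -0.13704224  0.006     ]]
```

View pics/cup.png

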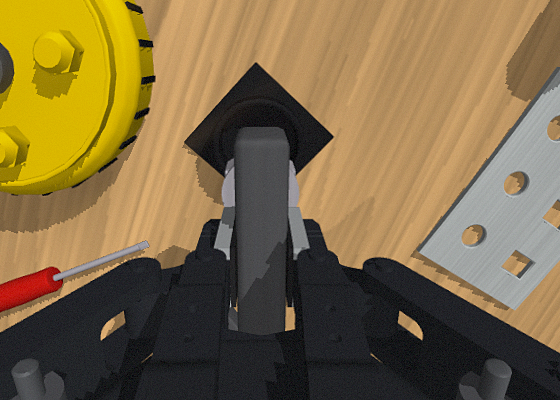

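The cup's foot, with corners at (256,63), (184,144) and (333,136) in the crop, lies under the held wrench. I'll lower it gently.

Call:
drive_tool(
  increments=[
    [[0.7,-1,-30],[0,0,0],0],
    [[0,0,-30],[0,0,0],0],
    [[0,0,-20],[0,0,0],0],
    [[0,0,-12],[0,0,0],0],
    [[0,0,-6],[0,0,0],0],
    [[0,0,-4],[0,0,0],0],
    [[0,0,0],[0,0,0],0],
  ],
)

```text
clock: 35.45
eef_pos: [0.5277, -0.1522, 0.0676]
tool_rot: [0.568, 0.823, -0.0, -0.0]
ft_force: [-0.5, -0.1, -3.3]
grip_width: 0.0171
grasp_force: 62.2
```

```bash
python3 - <<'E'
from st import *
av(1)
E
```

```text
t 35.5 tcp [ 528.2 -152.5   68.3] wr [ 527.6 -150.9] bar 110.7 tilt [ 0.04 -0.01] F [ 0.7 -0.1 -2.9] M [-0.051  0.047 -0.07 ] j6 0.93 g 17.0
AV M [-0.01   0.047 -0.054] F [ 0.08 -0.09 -3.12] tau6 0.0 Mz [-0.039 -0.07 ]
```

Call:
drive_tool(
  increments=[
    [[0,0,-2],[0,0,0],0],
    [[0,0,-1.5],[0,0,0],0],
    [[0,0,-1],[0,0,0],0],
    [[0,0,0],[0,0,0],0],
  ],
)

```text
clock: 35.83
eef_pos: [0.5281, -0.1531, 0.064]
tool_rot: [0.569, 0.822, 0.0, 0.001]
ft_force: [0.0, 0.6, -1.8]
grip_width: 0.017
grasp_force: 62.3
```

```bash
python3 - <<'E'
from st import *
av(1)
E
```

```text
t 35.8833 tcp [ 528.2 -153.1   64. ] wr [ 527.6 -151.5] bar 110.6 tilt [ 0.08 -0.02] F [-0.5  0.3 -2.3] M [-0.03  -0.033  0.009] j6 0.93 g 17.0
AV M [ 0.028 -0.083  0.016] F [-0.23  0.48 -2.03] tau6 0.002 Mz [0.023 0.009]
```

Call:
drive_tool(
  increments=[
    [[0,0,-0.5],[0,0,0],0],
    [[0,0,0],[0,0,0],0.3],
    [[0,0,0],[0,0,0],0.55],
    [[0,0,0],[0,0,0],0.55],
    [[0,0,0],[0,0,0],0.55],
  ],
)

```text
clock: 36.3
eef_pos: [0.5278, -0.153, 0.0629]
tool_rot: [0.569, 0.822, 0.0, 0.0]
ft_force: [0.2, -0.6, 0.3]
grip_width: 0.0467
grasp_force: 0.0
```

Call:
drive_tool(
  increments=[
    [[0,0,15],[0,0,0],0.55],
    [[0,0,35],[0,0,0],0.55],
    [[0,0,40],[0,0,0],0.55],
    [[0,0,40],[0,0,0],0.55],
    [[0,0,30],[0,0,0],0.55],
    [[0,0,0],[0,0,0],0.55],
    [[0,0,0],[0,0,0],0.55],
  ],
)

```text
clock: 36.88
eef_pos: [0.5292, -0.1533, 0.2254]
tool_rot: [0.569, 0.822, 0.001, 0.003]
ft_force: [-0.3, 0.4, -0.3]
grip_width: 0.0473
grasp_force: 0.0
```

```bash
python3 - <<'E'
from fit import *
from st import *
st();p=camera("wrist");s=camera("scene")
f=cv2.resize(s["image"][180:330,190:470],None,fx=1.43,fy=1.43)[:214]
w=cv2.resize(p["image"],(400,300))
save("end.png",np.hstack([w[:214*1],f[:214]]) if 0 else np.vstack([np.hstack([w,np.zeros_like(w)]),cv2.resize(s["image"][180:330,190:470],(800,300))]) )
E
```

```text
t 36.8833 tcp [ 529.2 -153.3  225.4] wr [ 528.6 -151.7] bar 110.6 tilt [ 0.32 -0.09] F [-0.3  0.4 -0.3] M [ 0.107  0.012 -0.079] j6 0.93 g 47.3
```

View pics/end.png

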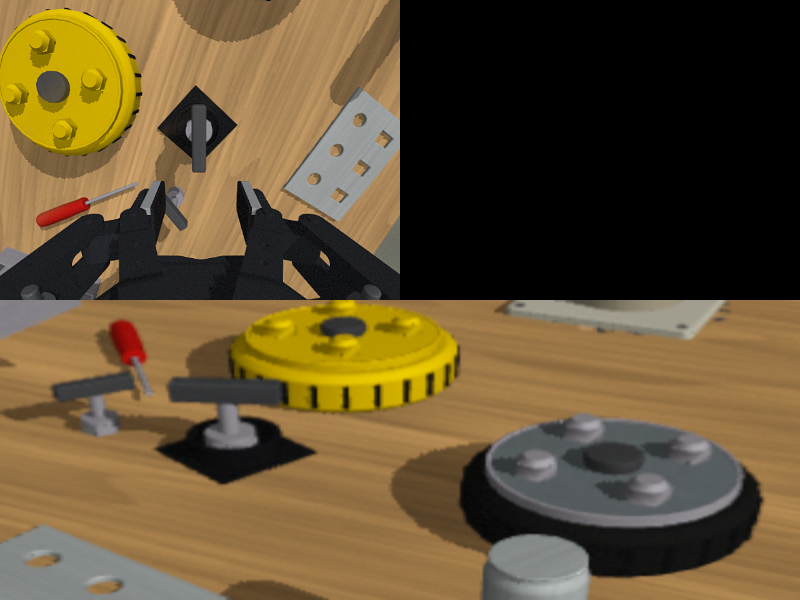

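The wrench stands upright in the cup (wrist tile at (198,135)), the gripper is clear, and the other things are where they were. I'm handing it in.

```bash
python3 -c "
from workcell import *
print(job_done())"
```

```text
the job is handed in; nothing more can be done
None
```

The four nuts were tightened in two cross-order rounds, about 30° each and then to the hard seat (0.39–0.62 N m felt); the wrench stands upright in its cup, released, nothing else was touched, and the job was handed in at 36.9 s.

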